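# Put the seed tins away in the seed box

## Robot

A 6-joint arm with a two-finger parallel gripper is mounted at the origin on the work surface. World frame = base frame: x ahead of the robot, y to its left, z up, the work surface at z = 0. Lengths are in m, angles in rad, forces in N, time in s.
With the tool pointing down it reaches from about 0.4 to 0.825 m from the base axis. Payload 7 kg.
Tool frame: the origin (TCP) lies on the centre line of the jaws, within the pads' length; the fingertips stand 19 mm ahead of it and the grasp point (between the pads) is the TCP; z points along the fingers, x is the direction in which the jaws open and shut, and the axes are right-handed (so a half turn about z gives the same grasp; the last joint's range is limited). The gripper opens to 88 mm and grips with 3 to 60 N. Pads are 19 mm wide; open, the fingers measure 130 mm over their backs; the gripper's body (78 mm by 193 mm) begins 47 mm behind the grasp point.
Start: joints at [1.5, 0.359, 0.012, 0, -1.224, -0.288], TCP at [0.237, 0.632, 0.246] pointing down, gripper open.
Joint ranges: [-3.07, 3.07], [-1.43, 2.12], [-1.02, 1.25], [-3.03, 1.67], [-3.05, -0], [-3.03, 3.03]. Speed limits (rad/s): [2.39, 2.39, 3.01, 3.14, 3.14, 3.14].

## Interface

Orientations are given as a unit quaternion [w, x, y, z].
In Python, from workcell import observe, camera, finish_job gives the robot as it stands. The module is installed in compiled form; this text tells all that it offers.
- The arm moves only by the shell command python3 -m pendant 'ROWS'. ROWS is a JSON object of lists of equal length, an entry for each row: "fingers": the gripper command: -1 is fully open, 1 is shut, values between are in proportion; "linear": the shift along the tool's x, y, z in m, a list of three; "rot": the turn, a rotation vector about the tool's x, y, z in degrees, a list of three. A call has 1 to 20 rows; each row is the pose to reach, as a shift and turn from the pose commanded when the call began, along the tool's axes at that moment; what a row does not reach only later rows make up. A row lasts 1/8 s, in which the tool goes at most 62.5 mm and 10.7 degrees, less where a joint would pass 70% of its speed; a pose out of reach is approached as far as the arm can. A call with a gripper value outside its range is refused whole. The fingers move at their own pace and stop on an object; the grip force is fixed at half the most. Time passes only in rows, so rows that repeat a pose let the fingers close. It gives the time, the measured TCP pose, the force and the opening at its end, in the units of the state.
- observe(): the state, without advancing time (a new reading comes with each control period).
- camera(name): name is "side" or "top" or "wrist"; returns a dict with "pixels" (480x640x3 uint8, red, green, blue), "depth" (480x640 float32, m along the optical axis (not along the pixel's ray), 0 where there is no reading), "camera_matrix" (3x3 intrinsics, pixels), "T" (4x4, takes a point from camera to world coordinates). Camera axes: x right, y up, looking along -z (the intrinsics and any distortion apply to the point x, -y, -z); pixel columns grow to the right and rows downward; lengths in m; the calibration is good to about 2 mm. A picture is of the moment at which its call begins.
- finish_job(): hands the job in, once; it reports no verdict.
The state is a dict: "time": time; "joints": joint angles; "joint_vel": joint speeds; "joint_efforts": joint torques, N m; "position": TCP position; "tool_rot": TCP orientation; "ft_force": force on the tool from outside, world axes, zero at the start; "wrist_torque": the same for the moment, N m; "grip_width": finger opening in m.
Only numpy, scipy, OpenCV 4.12 (cv2) and the standard library are available. Lean on these libraries where they do the work, as an engineer would, in place of code of your own. Each camera call takes 0.05 s, during which the arm holds its last target. There are 200 camera calls.

## Task

Put the seed tins away in the green seed box: first lift the trowel off the box's lid and lay it flat in the long black tool tray, then press down the red thumb catch so that the sprung lid pops up, steady the lid and ease it right back onto its stop without letting it fly or drop against the stop. Lay every seed tin from the mat inside the box, then bring the lid over and press it down, without slamming it, until it latches shut. Leave the pots, saucer, bottle and the other things on the bench where they stand.

Things in the scene. Friction and masses are not known exactly. Their poses are not given: they have to be found in the camera images.
- seedbox: green metal seed box, fixed to the bench: 178 mm deep (x), 220 mm wide (y), walls 68 mm high and 6.5 mm thick, so the inside is 165 x 207 mm and its floor lies 6.5 mm above the origin. The lid brings it to 80 mm. x points to the hinge at the back, the red catch is in the middle of the front (-x) wall. Origin: centre of its underside. The closed lid's top face is at z 80 mm in this frame
- seedbox_hinge (a point): middle of the lid's hinge line, at the box's back rim: 89 mm behind (+x) and 70 mm above the box's origin; the line runs along the box's y. Axes as the box's
- lid (a joint): angle of the green lid (178 x 220 x 10 mm, 250 g) about the hinge, rad: 0 shut, grows as the front edge swings up and back; 1.8 is its stop, 13 degrees past upright, where its weight keeps it. Unlatched, spring legs throw it up; it settles at about 1.0, where they end. Above 1.0 it swings freely, short of upright it falls back to 1.0. Shutting it from 1.0 takes 2 to 10 N down near the front edge
- lid_edge (a point): middle of the lid's front edge, halfway through its 10 mm thickness; 178 mm from the hinge line. Turns with the lid: x runs from this edge along the lid to the hinge, z is the normal of the lid's outer face. At the very middle a steel tongue 30 mm wide, 6 mm thick juts 9 mm out of the edge. The edge is free to be pinched when the lid is up
- catch (a joint): angle of the red thumb catch, rad: 0 at rest, 0.36 fully down. A rocker on a pin across the box's front; its thumb pad (32 mm long in x, 34 mm wide in y) goes down, its hook above swings forward off the lid's tongue, free at about 0.15 (pad 4 mm down). Springs back by itself; 2 N to start, 5 N fully down. The tongue pushes the hook's bevelled top aside when the lid is pressed shut
- catch_pad (a point): point on top of the red thumb pad to press straight down: 121 mm in front (-x) of and 50 mm above the box's origin when at rest; the hook stands 17 mm behind it and reaches 90 mm above the bench
- trowel: hand trowel, 250 mm long along its x: round wooden handle 26 mm thick from x = -125 to -5 mm, steel blade 64 mm wide from 15 to 125 mm. 220 g. Loose; at the start it lies across the seed box's lid. Origin: underside, halfway along, z up as it lies flat on its blade
- trowel_grip (a point): point on the trowel handle's axis near its balance point, 25 mm from the origin towards the handle's end and 13 mm above the underside
- tray: long black plastic tool tray, fixed, open on top: 300 mm long (x), 120 mm wide (y), 28 mm high, walls and floor 4 mm thick. On the left or the right of the box. Origin: centre of its underside
- mat: dark grey rubber mat, fixed, 260 x 240 mm, 4 mm thick, on which the tins lie; on the other side of the box from the tray. Origin: centre of its underside
- tin_red: Red flat rectangular seed tin with rounded edges, a silver seam round its sides and a small paper label on top; 70 mm long (x), 50 mm wide (y), 28 mm high (z), 110 g. Loose, lying flat on the mat at the start; may be absent (None). Origin: centre of its underside
- tin_yellow: Yellow flat rectangular seed tin with rounded edges, a silver seam round its sides and a small paper label on top; 70 mm long (x), 50 mm wide (y), 28 mm high (z), 110 g. Loose, lying flat on the mat at the start; may be absent (None). Origin: centre of its underside
- tin_blue: Blue flat rectangular seed tin with rounded edges, a silver seam round its sides and a small paper label on top; 70 mm long (x), 50 mm wide (y), 28 mm high (z), 110 g. Loose, lying flat on the mat at the start; may be absent (None). Origin: centre of its underside
- tin_white: White flat rectangular seed tin with rounded edges, a silver seam round its sides and a small paper label on top; 70 mm long (x), 50 mm wide (y), 28 mm high (z), 110 g. Loose, lying flat on the mat at the start; may be absent (None). Origin: centre of its underside
- saucer: white ceramic saucer, 100 mm across, 18 mm high. Loose bystander, not part of the job. Origin: centre of its underside
- clay_pot: terracotta pot, 116 mm across, 100 mm high. Loose bystander, not part of the job. Origin: centre of its underside
- nursery_pot: green plastic nursery pot, 100 mm across, 90 mm high. Loose bystander, not part of the job. Origin: centre of its underside
- spray_bottle: white plastic bottle with an orange cap, 70 mm across, 170 mm high. Loose bystander, not part of the job. Origin: centre of its underside
- twine: wooden spool of garden twine, 56 mm across, 46 mm high. Loose bystander, not part of the job. Origin: centre of its underside
- label_jar: small jar with a green lid, 54 mm across, 48 mm high. Loose bystander, not part of the job. Origin: centre of its underside
- dibber: pale wooden dibber lying on the bench, 160 mm long along its x, 32 mm thick. Loose bystander, not part of the job. Origin: centre of its underside

How it is judged:
By the outcome, as a careful person would: the job done as asked, in the order asked, and still so for the second after the job is handed in, with the robot touching nothing.
Of tin_red, tin_yellow, tin_blue, tin_white only 2 to 4 are there at a start; the rules pass over those that are not, and their reading is None.
At some moment in a run one of tin_red, tin_yellow, tin_blue, tin_white may be knocked a few centimetres aside while the robot is not near it.
Once in a run the grip may slacken for a moment while it holds something.
It also fails if it takes over 210 s, if anything falls off the work surface, if the arm or the gripper's body presses on something with over 40 N, if the wrist force passes 120 N, or if a joint passes its speed limit or range.

## Working session

There is one attempt and no reset: what is moved stays moved. The work goes in short steps, Python scripts to look and compute and a shell command to move; the robot and the scene stay as the last step left them, time stands still between calls to the robot, and variables do not carry over. Pictures are saved under pics/ and viewed, about 12 in all and at most 16, crops included, and the job is handed in when it is done.

```bash
ls; mkdir -p pics; cat > h.py <<'E'
import numpy as np, cv2
from scipy.spatial.transform import Rotation as R
from workcell import observe, camera
def snap(name, fn=None, crop=None, scale=1):
    c=camera(name); np.savez('last_%s.npz'%name, **c)
    im=c['pixels'][:,:,::-1]
    if crop: x0,y0,x1,y1=crop; im=im[y0:y1,x0:x1]
    if scale!=1: im=cv2.resize(im,None,fx=scale,fy=scale,interpolation=cv2.INTER_CUBIC)
    if fn: cv2.imwrite('pics/'+fn,im)
    return c
def load(name): return dict(np.load('last_%s.npz'%name))
def pt(c,u,v,z=None):
    K=c['camera_matrix'];T=c['T']
    d=np.array([(u-K[0,2])/K[0,0],-(v-K[1,2])/K[1,1],-1.])
    if z is None: s=float(c['depth'][int(v),int(u)])
    else:
        w=T[:3,:3]@d; s=(z-T[2,3])/w[2]
    return T[:3,:3]@(d*s)+T[:3,3]
def cloud(c):
    K=c['camera_matrix'];T=c['T'];v,u=np.mgrid[:480,:640];s=c['depth']
    P=np.stack([(u-K[0,2])/K[0,0]*s,-(v-K[1,2])/K[1,1]*s,-s],-1)
    return P@T[:3,:3].T+T[:3,3]
def rot(q=None):
    q=observe()['tool_rot'] if q is None else q
    return R.from_quat([q[1],q[2],q[3],q[0]])
def rel(target, jawdir=None, zdir=(0,0,-1)):
    """shift in tool axes & rotvec deg to reach target with jaws along jawdir(world), z along zdir"""
    o=observe(); r=rot(o['tool_rot']); d=r.inv().apply(np.array(target)-o['position'])
    out=[np.round(d,4)]
    if jawdir is not None:
        z=np.array(zdir,float);z/=np.linalg.norm(z);
        best=None
        for s in(1,-1):
            x=s*np.array(jawdir,float);x-=z*(x@z);x/=np.linalg.norm(x)
            rr=(r.inv()*R.from_matrix(np.stack([x,np.cross(z,x),z],1))).as_rotvec(degrees=True)
            out.append(np.round(rr,2))
    print(out); return out
E
python3 - <<'E'
from h import *
print(observe())
for n in('top','side'):
    c=snap(n,n+'1.png'); print(n,c['T'].round(3).tolist(),c['camera_matrix'].tolist())
E
```

```text
pics
{'time': 0.0, 'joints': array([ 1.50008955e+00,  3.59381361e-01,  1.10652101e-02, -3.63978413e-04,
       -1.22409560e+00, -2.88106689e-01]), 'joint_vel': array([ 3.62115108e-04,  1.36844655e-03, -6.04432105e-04,  2.06708411e-03,
       -1.32079902e-03,  3.44124685e-05]), 'joint_efforts': array([-7.25881928e-04, -5.82723427e+01,  2.93059802e+01,  6.99738532e+00,
        6.89040593e-03, -1.66713940e-04]), 'position': array([0.23688868, 0.63157868, 0.24462651]), 'tool_rot': array([-6.39212234e-04, -5.69526112e-01,  8.21972826e-01, -5.22574454e-04]), 'ft_force': array([ 0.84100411,  0.77194194, -0.50471817]), 'wrist_torque': array([0.01604074, 0.04875628, 0.00035838]), 'grip_width': 0.0873145478474634}
top [[0.029, 0.99, -0.136, 0.37], [-1.0, 0.03, 0.007, 0.003], [0.011, 0.136, 0.991, 1.753], [0.0, 0.0, 0.0, 1.0]] [[497.82746178983507, 0.0, 317.30269735077565], [0.0, 497.82746178983507, 232.6927670602158], [0.0, 0.0, 1.0]]
side [[0.906, 0.214, -0.365, -0.037], [-0.422, 0.494, -0.76, -1.317], [0.018, 0.843, 0.538, 1.032], [0.0, 0.0, 0.0, 1.0]] [[562.7446454864344, 0.0, 319.08014025842937], [0.0, 562.7446454864344, 237.28028588661616], [0.0, 0.0, 1.0]]
```

View pics/top1.png

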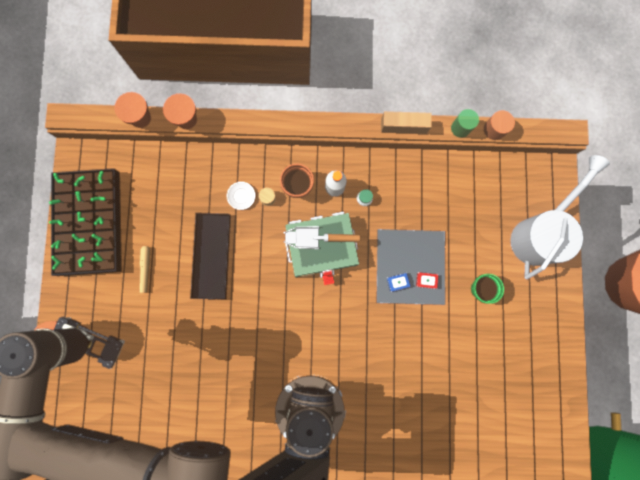

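View pics/side1.png

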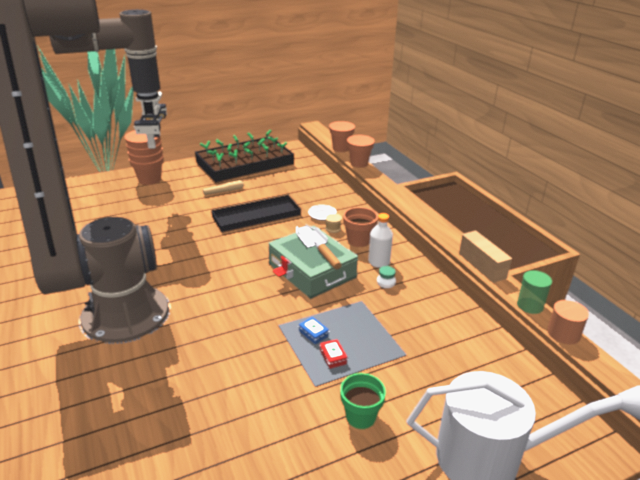

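The top view shows the tray on the left (col 211, row 256), the box (322, 245) with the trowel across it (blade left, handle right) and the catch at (328, 277). The mat is on the right with the blue (399, 282) and red (428, 280) tins only. I'll enlarge this.

```bash
python3 - <<'E'
from h import *
c=load('top'); im=c['pixels'][:,:,::-1][165:310,185:460]
im=cv2.resize(im,(275*29//10,145*4*29//40),interpolation=cv2.INTER_CUBIC)
cv2.imwrite('pics/topc.png',im); print(im.shape)
P=cloud(c); hsv=cv2.cvtColor(c['pixels'],cv2.COLOR_RGB2HSV)
def rect(m,name):
    q=P[m]; r=cv2.minAreaRect(q[:,:2].astype(np.float32)); print(name,len(q),np.median(q,0).round(3),[np.round(x,3) for x in r])
H,S,V=[hsv[...,i].astype(int) for i in range(3)]
v,u=np.mgrid[:480,:640]; win=(u>185)&(u<460)&(v>165)&(v<310)
X,Y,Z=P[...,0],P[...,1],P[...,2]
lid=win&(abs(Z-.08)<.006)&(H>50)&(H<90)&(S>60)&(u>280)&(u<362)&(v>208); rect(lid,'lid')
tr=win&(u<235)&(V<70)&(v>205); rect(tr,'tray')
rect(win&(u>370)&(v>225)&(abs(Z-.004)<.004)&(V<120)&(S<70),'mat')
for n,lo,hi in(('blue',100,125),('red',-1,8)):
    m=win&(u>378)&(u<445)&(H>lo)&(H<hi)&(S>120)&(Z>.015); rect(m,n)
hd=win&(Z>.085)&(u>318)&(u<365)&(v>228)&(v<250)&(H<25)&(S>100); rect(hd,'handle')
bl=win&(Z>.08)&(u>280)&(u<322)&(S<50)&(V>150)&(v>222)&(v<252); rect(bl,'blade')
ca=win&(u>310)&(u<345)&(v>262)&(v<290)&((H<8)|(H>172))&(S>150); rect(ca,'catch')
E
```

```text
(420, 797, 3)
lid 0 [nan nan nan] [array([0., 0.]), array([0., 0.]), np.float64(0.0)]
tray 579 [0.504 0.41  0.005] [array([0.517, 0.211]), array([0.417, 0.293]), np.float64(89.82)]
mat 84 [ 0.449 -0.35   0.005] [array([ 0.476, -0.318]), array([0.276, 0.118]), np.float64(61.416)]
blue 108 [ 0.441 -0.291  0.033] [array([ 0.443, -0.294]), array([0.046, 0.067]), np.float64(15.318)]
red 150 [ 0.452 -0.388  0.031] [array([ 0.453, -0.394]), array([0.072, 0.048]), np.float64(85.99)]
handle 218 [ 0.583 -0.095  0.105] [array([ 0.507, -0.041]), array([0.093, 0.272]), np.float64(53.102)]
blade 719 [0.585 0.037 0.085] [array([0.5  , 0.038]), array([0.262, 0.125]), np.float64(1.596)]
catch 119 [ 0.448 -0.05   0.051] [array([ 0.414, -0.038]), array([0.044, 0.112]), np.float64(67.862)]
  return _methods._mean(a, axis=axis, dtype=dtype,
  ret = um.true_divide(
```

View pics/topc.png

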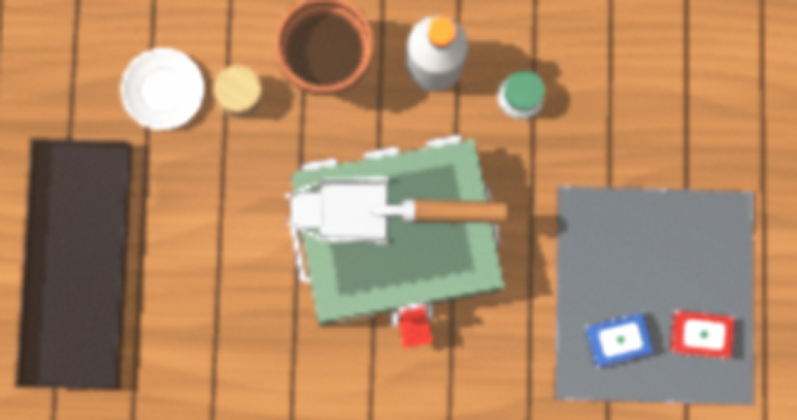

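The crop shows lid corners at about (293,172), (474,141), (502,288) and (320,323). The trowel handle runs from (413,210) to (506,212), and the tray corners are at (33,140), (131,143), (120,388) and (17,386).

```bash
python3 - <<'E'
from h import *
c=load('top')
f=lambda a,b,z=None: pt(c,185+a/2.898,165+b/2.898,z).round(4)
L=[f(*p,.08) for p in((293,172),(474,141),(502,288),(320,323))]
print('lid',[l.tolist() for l in L]); 
print('ctr',np.mean(L,0),'xdir',[(np.degrees(np.arctan2(*(a-b)[1::-1]))) for a,b in((L[0],L[3]),(L[1],L[2]))], 'y',[np.degrees(np.arctan2(*(a-b)[1::-1])) for a,b in((L[0],L[1]),(L[3],L[2]))])
print([np.linalg.norm(a-b).round(3) for a,b in((L[0],L[3]),(L[1],L[2]),(L[0],L[1]),(L[3],L[2]))])
print('catchpad',f(415,333,.05),'handle',f(418,210,.093),f(503,212,.093),f(460,211))
print('blade tip',f(290,210),f(290,210,.085),f(355,210))
T=[f(*p,.028) for p in((33,140),(131,143),(120,388),(17,386))]; print('tray',T,np.mean(T,0))
M=[f(*p,.004) for p in((557,188),(753,190),(753,402),(556,399))]; print('mat',M,np.mean(M,0))
for n,p in(('blue',(621,340)),('red',(704,335)),('saucer',(162,89)),('twine',(238,89)),('pot',(325,44)),('bottle',(441,32)),('jar',(523,92))): print(n,f(*p,.032),f(*p))
E
```

```text
lid [[0.6248, 0.0979, 0.08], [0.6682, -0.1136, 0.08], [0.496, -0.1496, 0.08], [0.4493, 0.0602, 0.08]]
ctr [ 0.559575 -0.026275  0.08    ] xdir [np.float64(12.123738247789387), np.float64(11.808144086633856)] y [np.float64(101.59617478994043), np.float64(102.54904743663985)]
[np.float64(0.18), np.float64(0.176), np.float64(0.216), np.float64(0.215)]
catchpad [ 0.4423 -0.0509  0.05  ] handle [ 0.5827 -0.0493  0.093 ] [ 0.5833 -0.1481  0.093 ] [ 0.5814 -0.0973  0.1058]
blade tip [ 0.5901  0.1045 -0.0017] [0.5792 0.0995 0.085 ] [0.5812 0.0238 0.0876]
tray [array([0.6623, 0.4166, 0.028 ]), array([0.6623, 0.2981, 0.028 ]), array([0.3682, 0.2957, 0.028 ]), array([0.3671, 0.4173, 0.028 ])] [0.514975 0.356925 0.028   ]
mat [array([ 0.6264, -0.2219,  0.004 ]), array([ 0.6313, -0.4628,  0.004 ]), array([ 0.3734, -0.4613,  0.004 ]), array([ 0.3702, -0.2239,  0.004 ])] [ 0.500325 -0.342475  0.004   ]
blue [ 0.4419 -0.2968  0.032 ] [ 0.4417 -0.296   0.0365]
red [ 0.4507 -0.3958  0.032 ] [ 0.4507 -0.3956  0.0327]
saucer [0.7292 0.2633 0.032 ] [0.735  0.2676 0.0041]
twine [0.7321 0.1712 0.032 ] [0.7287 0.1696 0.0478]
pot [0.7914 0.0675 0.032 ] [0.7844 0.0664 0.0605]
bottle [ 0.8109 -0.0738  0.032 ] [ 0.7752 -0.0676  0.1713]
jar [ 0.7391 -0.1754  0.032 ] [ 0.7363 -0.174   0.0452]
```

```bash
python3 - <<'E'
from h import *
rel((.5825,-.050,.22),(1,0,0))
E
```

```text
[array([ 0.5167, -0.563 ,  0.0256]), array([ 8.0000e-02, -6.0000e-02, -1.1056e+02]), array([-6.000e-02, -7.000e-02,  6.944e+01])]
```

```bash
python3 -m pendant '{"fingers":[-1,-1,-1,-1,-1,-1,-1,-1,-1,-1,-1,-1,-1,-1,-1,-1,-1,-1],"linear":[[0.04,-0.04,0],[0.08,-0.08,0],[0.12,-0.12,0],[0.16,-0.16,0],[0.2,-0.2,0],[0.24,-0.25,0],[0.28,-0.29,0],[0.31,-0.33,0],[0.34,-0.37,0.01],[0.38,-0.41,0.02],[0.42,-0.45,0.025],[0.45,-0.49,0.026],[0.48,-0.52,0.026],[0.5,-0.545,0.026],[0.51,-0.555,0.026],[0.517,-0.563,0.026],[0.517,-0.563,0.026],[0.517,-0.563,0.026]],"rot":[[0,0,4],[0,0,9],[0,0,14],[0,0,19],[0,0,24],[0,0,29],[0,0,34],[0,0,39],[0,0,44],[0,0,49],[0,0,54],[0,0,59],[0,0,63],[0,0,66],[0,0,68],[0,0,69.4],[0,0,69.4],[0,0,69.4]]}'
python3 - <<'E'
from h import *
c=snap('wrist','w1.png'); rel((.5825,-.05,.103),(1,0,0)); o=observe();print(o['position'],o['ft_force'])
E
```

```text
time: 2.35
position: [0.5824, -0.0491, 0.2197]
tool_rot: [0.0, -0.001, 1.0, 0.0]
ft_force: [-0.8, -0.6, -0.4]
grip_width: 0.0878
[array([-1.000e-04, -1.000e-03,  1.167e-01]), array([-2.0000e-02,  2.0000e-02, -1.7988e+02]), array([0.01, 0.01, 0.12])]
[ 0.58239879 -0.04900292  0.2197202 ] [-0.55091205  0.28659117  0.51876766]
```

View pics/w1.png

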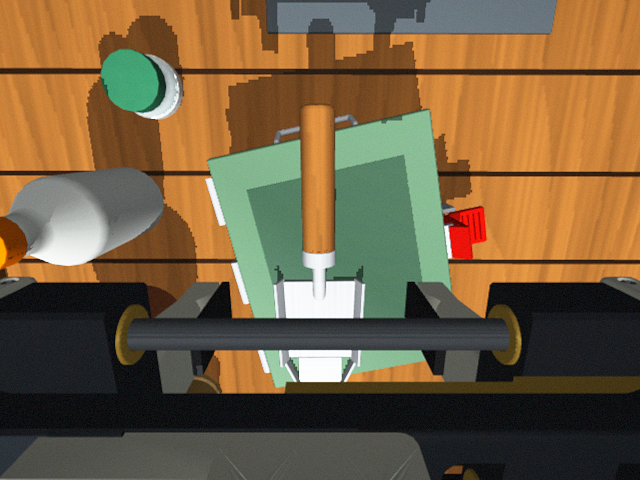

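The wrist view shows the handle running along column 317 from row 105 to 250, with the jaws straddling its line. Now I'll check the positions.

```bash
python3 - <<'E'
from h import *
c=load('wrist')
print(c['T'].round(3).tolist())
for p in((318,108),(318,180),(318,250),(320,290)): print(p,pt(c,*p).round(4),pt(c,*p,.106).round(4))
for p in((301,180),(334,180)): print(pt(c,*p,.093).round(4))
for p in((470,226),(466,222)): print('pad',pt(c,*p).round(4))
L=[pt(c,*p,.08).round(4) for p in((208,159),(429,110))];print(L, np.linalg.norm(L[0]-L[1]))
E
```

```text
[[-1.0, 0.002, 0.001, 0.582], [-0.002, -0.961, -0.278, -0.123], [-0.0, -0.278, 0.961, 0.36], [0.0, 0.0, 0.0, 1.0]]
(318, 108) [ 0.5821 -0.1468  0.1072] [ 0.5821 -0.1469  0.106 ]
(318, 180) [ 0.5819 -0.0978  0.1057] [ 0.5819 -0.0979  0.106 ]
(318, 250) [ 0.5818 -0.0448  0.1072] [ 0.5818 -0.0444  0.106 ]
(320, 290) [ 0.5801 -0.0067  0.0965] [ 0.5801 -0.0109  0.106 ]
[ 0.595  -0.0965  0.093 ]
[ 0.5697 -0.0966  0.093 ]
pad [ 0.4421 -0.0509  0.0516]
pad [ 0.4459 -0.0545  0.0509]
[array([ 0.669 , -0.1114,  0.08  ]), array([ 0.4975, -0.1481,  0.08  ])] 0.17538283838505983
```

```bash
python3 -m pendant '{"fingers":[-1,-1,-1,-1,-1,-1,1,1,1,1,1,1,1,1],"linear":[[0,-0.001,0.03],[0,-0.001,0.06],[0,-0.001,0.09],[0,-0.001,0.11],[0,-0.001,0.1165],[0,-0.001,0.1165],[0,-0.001,0.1165],[0,-0.001,0.1165],[0,-0.001,0.1165],[0,-0.001,0.1165],[0,-0.001,0.1165],[0,-0.001,0.105],[0,-0.001,0.08],[0,-0.001,0.05]],"rot":[[0,0,0],[0,0,0],[0,0,0],[0,0,0],[0,0,0],[0,0,0],[0,0,0],[0,0,0],[0,0,0],[0,0,0],[0,0,0],[0,0,0],[0,0,0],[0,0,0]]}'
python3 - <<'E'
from h import *
rel((.54,.357,.15),(0,1,0)); print(observe()['joints'].round(2))
E
```

```text
time: 4.15
position: [0.5825, -0.0509, 0.1707]
tool_rot: [-0.0, -0.0, 1.0, -0.0]
ft_force: [-0.2, -0.4, 0.2]
grip_width: 0.0136
[array([0.0422, 0.4079, 0.0206]), array([-4.000e-02, -2.000e-02,  9.004e+01]), array([ 2.000e-02, -4.000e-02, -8.996e+01])]
[ 0.25  0.27 -0.29  0.   -1.01 -0.25]
```

```bash
python3 - <<'E'
from h import *
c=snap('wrist','w2.png'); print(observe()['grip_width'])
E
```

```text
0.00940370983154775
```

View pics/w2.png

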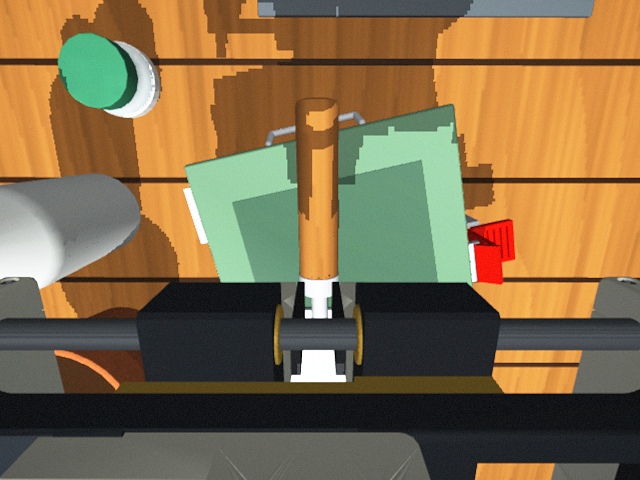

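The jaws closed too late and came up empty; the trowel still lies in place (handle at column 317). I'll repeat with the jaws part-open and more closing time.

```bash
python3 -m pendant '{"fingers":[-0.2,-0.2,-0.2,-0.2,-0.2,-0.2,-0.2,-0.2,-0.2,-0.2,1,1,1,1,1,1,1,1,1,1],"linear":[[0,0,0],[0,0,0],[0,0,0],[0,0,0],[0,0,0],[0,0,0],[0,0,0.03],[0,0,0.055],[0,0,0.0675],[0,0,0.0675],[0,0,0.0675],[0,0,0.0675],[0,0,0.0675],[0,0,0.0675],[0,0,0.0675],[0,0,0.0675],[0,0,0.0675],[0,0,0.06],[0,0,0.04],[0,0,0.01]],"rot":[[0,0,0],[0,0,0],[0,0,0],[0,0,0],[0,0,0],[0,0,0],[0,0,0],[0,0,0],[0,0,0],[0,0,0],[0,0,0],[0,0,0],[0,0,0],[0,0,0],[0,0,0],[0,0,0],[0,0,0],[0,0,0],[0,0,0],[0,0,0]]}'
python3 - <<'E'
from h import *
rel((.54,.357,.15),(0,1,0)); print(observe()['joints'].round(2))
E
```

```text
time: 6.7
position: [0.5817, -0.0509, 0.159]
tool_rot: [-0.002, -0.0, 1.0, -0.0]
ft_force: [1.1, -0.7, -2.3]
grip_width: 0.0252
[array([0.0416, 0.4079, 0.009 ]), array([-0.15, -0.12, 90.01]), array([  0.12,  -0.15, -89.99])]
[ 0.25  0.28 -0.31 -0.   -0.98 -0.25]
```

```bash
python3 -m pendant '{"fingers":[1,1,1,1,1,1,1,1,1,1,1,1,1,1,1,1,1,1,1],"linear":[[0,0.02,0.005],[0.005,0.05,0.009],[0.008,0.08,0.009],[0.012,0.115,0.009],[0.015,0.15,0.009],[0.02,0.185,0.009],[0.022,0.22,0.009],[0.025,0.255,0.009],[0.03,0.29,0.009],[0.033,0.325,0.009],[0.036,0.355,0.009],[0.039,0.38,0.009],[0.041,0.4,0.009],[0.0416,0.408,0.009],[0.0416,0.408,0.009],[0.0416,0.408,0.03],[0.0416,0.408,0.055],[0.0416,0.408,0.08],[0.0416,0.408,0.089]],"rot":[[0,0,-4],[0,0,-10],[0,0,-17],[0,0,-24],[0,0,-31],[0,0,-38],[0,0,-45],[0,0,-53],[0,0,-61],[0,0,-69],[0,0,-76],[0,0,-82],[0,0,-87],[0,0,-90],[0,0,-90],[0,0,-90],[0,0,-90],[0,0,-90],[0,0,-90]]}'
python3 - <<'E'
from h import *
rel((.54,.357,.029),(0,1,0)); print(observe()['joints'].round(2))
c=snap('side','s2.png',crop=(180,150,380,300),scale=4)
E
```

```text
time: 9.07
position: [0.5397, 0.3559, 0.0684]
tool_rot: [-0.002, -0.707, 0.707, 0.0]
ft_force: [-0.3, -0.6, -2.4]
grip_width: 0.0258
[array([-0.0012, -0.0004,  0.0394]), array([ -0.23,  -0.23, 179.97]), array([ 0.15, -0.14, -0.03])]
[ 0.88  0.47 -0.26 -0.   -0.85  0.69]
```

View pics/s2.png

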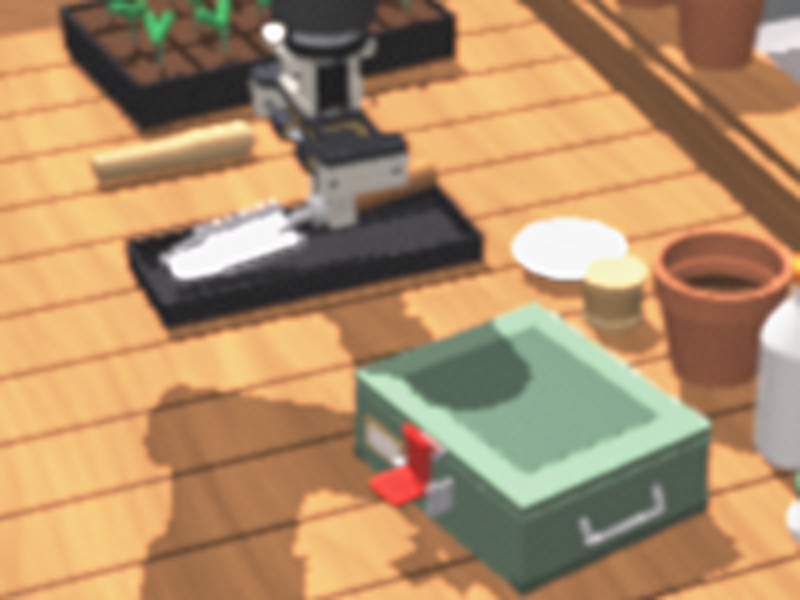

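The trowel is level over the tray, blade tip at about (180,265) in the crop, inside its ends. Lowering and releasing.

```bash
python3 -m pendant '{"fingers":[1,1,1,1,1,1,1,0.0,0.0,0.0,0.0,0.0,0.0,0.0,0.0,0.0],"linear":[[0,0,0.012],[0,0,0.022],[0,0,0.03],[0,0,0.035],[0,0,0.038],[0,0,0.04],[0,0,0.04],[0,0,0.04],[0,0,0.04],[0,0,0.04],[0,0,0.038],[0,0,0.02],[0,0,-0.01],[0,0,-0.05],[0,0,-0.08],[0,0,-0.08]],"rot":[[0,0,0],[0,0,0],[0,0,0],[0,0,0],[0,0,0],[0,0,0],[0,0,0],[0,0,0],[0,0,0],[0,0,0],[0,0,0],[0,0,0],[0,0,0],[0,0,0],[0,0,0],[0,0,0]]}'
python3 - <<'E'
from h import *
a=np.radians(12); ex=np.array([np.cos(a),np.sin(a),0]); ey=np.array([-np.sin(a),np.cos(a),0])
c=snap('wrist','w3.png')
p=np.array([.4418,-.0512,.05])
rel(p+[0,0,.10+.019],-ey); rel(p+[0,0,.10+.019],-ex)
print(observe()['joints'].round(2))
E
```

```text
time: 11.12
position: [0.5422, 0.3585, 0.1553]
tool_rot: [-0.003, 0.708, -0.707, 0.0]
ft_force: [-0.1, -0.1, -0.1]
grip_width: 0.0441
[array([ 0.4089,  0.0998, -0.0173]), array([ -0.16,   0.15, -11.95]), array([  0.22,   0.24, 168.05])]
[array([ 0.4089,  0.0998, -0.0173]), array([-1.000e-02,  2.400e-01,  7.805e+01]), array([-2.6000e-01, -1.0000e-02, -1.0195e+02])]
[ 0.88  0.38 -0.17  0.   -1.01  0.69]
```

View pics/w3.png

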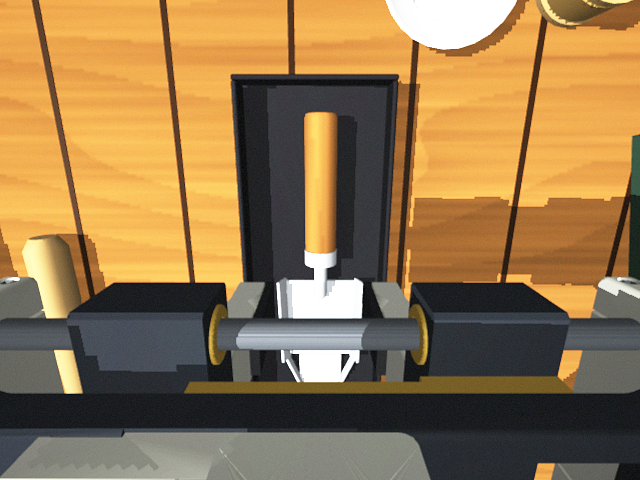

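The trowel lies flat inside the tray (handle at column 320, between walls at 235 and 395). Next is the catch, pressed with closed fingers and the tool tilted 20° so its body stays clear of the lid.

```bash
cat >> h.py <<'E'
a=np.radians(12); ex=np.array([np.cos(a),np.sin(a),0]); ey=np.array([-np.sin(a),np.cos(a),0]); ez=np.array([0,0,1.])
B=np.array([.5596,-.0263,0])
def bx(x,y,z): return B+x*ex+y*ey+z*ez
E
python3 - <<'E'
from h import *
t=np.radians(20); zd=np.sin(t)*ex-np.cos(t)*ez
rel(bx(-.1265,0,.12),-ey,zd)
E
```

```text
[array([0.4104, 0.1058, 0.0317]), array([ 19.76,  -1.93, -11.86]), array([ -2.84, -28.97, 165.67])]
```

```bash
python3 -m pendant '{"fingers":[1,1,1,1,1,1,1,1,1,1,1,1,1,1,1],"linear":[[0.02,0.005,0],[0.05,0.013,0],[0.09,0.023,0],[0.13,0.033,0],[0.17,0.043,0],[0.21,0.053,0],[0.25,0.063,0.005],[0.29,0.073,0.01],[0.32,0.083,0.015],[0.35,0.09,0.02],[0.38,0.097,0.025],[0.4,0.103,0.03],[0.41,0.106,0.0317],[0.4104,0.1058,0.0317],[0.4104,0.1058,0.0317]],"rot":[[0,0,0],[2,-0.2,-1.2],[4,-0.4,-2.4],[6,-0.6,-3.6],[8,-0.8,-4.8],[10,-1,-6],[12,-1.2,-7.2],[14,-1.4,-8.4],[16,-1.6,-9.6],[18,-1.8,-11],[19.76,-1.93,-11.86],[19.76,-1.93,-11.86],[19.76,-1.93,-11.86],[19.76,-1.93,-11.86],[19.76,-1.93,-11.86]]}'
python3 - <<'E'
from h import *
t=np.radians(20); zd=np.sin(t)*ex-np.cos(t)*ez
o=observe();print(o['position'],o['joints'].round(2),o['ft_force'])
rel(bx(-.1265,0,.074),-ey,zd);rel(bx(-.1265,0,.063),-ey,zd)
c=snap('wrist','w4.png')
E
```

```text
time: 13.05
position: [0.435, -0.0535, 0.1187]
tool_rot: [-0.133, 0.766, -0.62, 0.109]
ft_force: [0.1, -0.1, -0.1]
grip_width: 0.0005
[ 0.43496058 -0.0534524   0.11874498] [ 0.38 -0.08 -0.98  0.18 -0.34  1.24] [ 0.12400657 -0.06522123 -0.09721151]
[array([-0.0008,  0.0142,  0.0425]), array([ 0.2 , -0.15,  0.04]), array([   0.23,    0.31, -179.96])]
[array([-0.0008,  0.0179,  0.0528]), array([ 0.2 , -0.15,  0.04]), array([   0.23,    0.31, -179.96])]
```

View pics/w4.png

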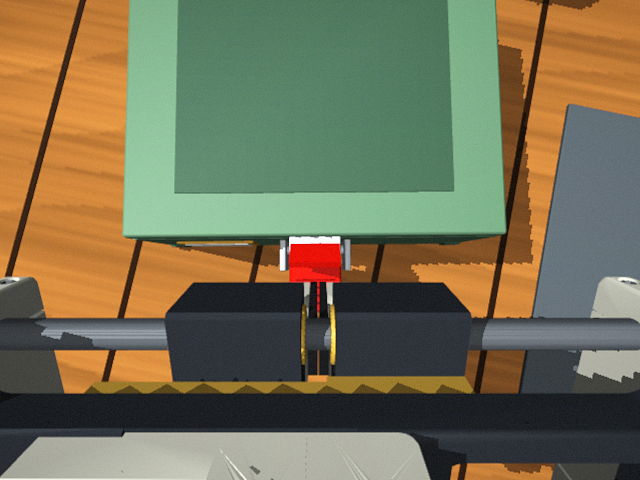

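Fingers (column 319) line up with the red catch (column 316), and the tool body stays in front of the lid. Pressing.

```bash
python3 -m pendant '{"fingers":[1,1,1,1,1,1,1,1,1,1,1,1],"linear":[[0,0.005,0.015],[0,0.01,0.03],[0,0.0135,0.04],[0,0.0145,0.0435],[0,0.0155,0.0465],[0,0.0165,0.0495],[0,0.0172,0.0515],[0,0.0179,0.053],[0,0.0179,0.053],[0,0.0179,0.053],[0,0.0179,0.053],[0,0.0179,0.053]],"rot":[[0,0,0],[0,0,0],[0,0,0],[0,0,0],[0,0,0],[0,0,0],[0,0,0],[0,0,0],[0,0,0],[0,0,0],[0,0,0],[0,0,0]]}'
python3 - <<'E'
from h import *
o=observe();print(o['position'],o['ft_force'])
c=snap('side','s3.png',crop=(180,150,420,330),scale=3)
E
```

```text
time: 14.6
position: [0.4414, -0.0589, 0.0674]
tool_rot: [-0.135, 0.767, -0.619, 0.1]
ft_force: [-2.0, 0.2, 2.6]
grip_width: 0.0003
[ 0.44142159 -0.0588608   0.06738132] [-1.99036322  0.1716382   2.58253615]
```

View pics/s3.png

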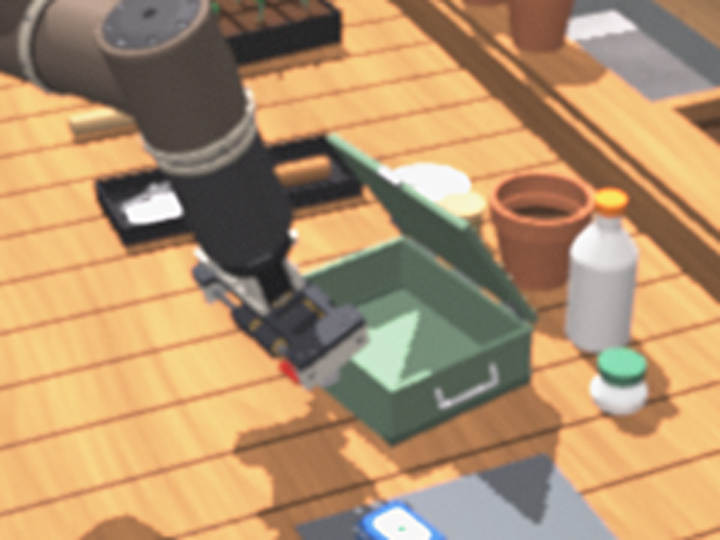

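The lid has popped up and stands open, with the tool clear in front. I'll measure its angle, then the approach for pinching its edge.

```bash
cat >> h.py <<'E'
def lid(name='side',c=None):
    c=camera(name) if c is None else c
    P=cloud(c); q=(P-B); X=q@ex;Y=q@ey;Z=P[...,2]
    hsv=cv2.cvtColor(c['pixels'],cv2.COLOR_RGB2HSV);H,S=hsv[...,0],hsv[...,1]
    m=(Z>.10)&(Z<.3)&(abs(Y)<.115)&(X>-.12)&(X<.16)&(H>45)&(H<95)&(S>50)&(c['depth']>0)
    x,z=X[m]-.089,Z[m]-.07; th=np.arctan2(z,-x)
    print('lid n',m.sum(),'theta med',np.median(th).round(3),np.percentile(th,[5,95]).round(3),'maxr',np.percentile(np.hypot(x,z),98).round(3),'y',np.percentile(Y[m],[2,98]).round(3))
def lidpose(th,back=0.0,y=0.0):
    "TCP target with edge at TCP, back = TCP outward of edge; returns target, jawdir, zdir"
    d=-np.cos(th)*ex+np.sin(th)*ez; n=np.sin(th)*ex+np.cos(th)*ez
    h=bx(.089,y,.070)
    return h+d*(.178+back)+n*.005, n, -d   # mid-thickness ~5mm above hinge plane
E
python3 - <<'E'
from h import *
lid(c=load('side')); lid('top')
for b in(.06,.0): rel(*lidpose(1.0,b))
print(observe()['joints'].round(2))
E
```

```text
return _methods._mean(a, axis=axis, dtype=dtype,
  ret = ret.dtype.type(ret / rcount)
Traceback (most recent call last):
  File "h.py", line 47, in lid
    print('lid n',m.sum(),'theta med',np.median(th).round(3),np.percentile(th,[5,95]).round(3),'maxr',np.percentile(np.hypot(x,z),98).round(3),'y',np.percentile(Y[m],[2,98]).round(3))
                                                             ~~~~~~~~~~~~~^^^^^^^^^^^
IndexError: index -1 is out of bounds for axis 0 with size 0
```

```bash
sed -i 's/(S>50)/(S>25)/' h.py; python3 - <<'E'
from h import *
c=load('side'); 
for p in((323,223),(310,210),(295,200)):print(pt(c,*p),c['pixels'][p[1],p[0]])
lid(c=c); lid('top')
for b in(.06,.0): rel(*lidpose(1.0,b))
print(observe()['joints'].round(2))
E
```

```text
[ 0.58256611 -0.04976813  0.18163459] [67 78 67]
[ 0.55272819 -0.02254135  0.21783392] [187 184 187]
[0.53483932 0.04710953 0.21964287] [122 149 125]
lid n 683 theta med 1.004 [0.989 1.046] maxr 0.205 y [-0.111  0.101]
lid n 1475 theta med 1.103 [1.039 1.34 ] maxr 0.18 y [-0.1    0.104]
[array([-0.0097, -0.1502, -0.165 ]), array([  9.77,  11.19, -89.61]), array([11.18, -9.77, 89.5 ])]
[array([-0.0088, -0.1641, -0.1066]), array([  9.77,  11.19, -89.61]), array([11.18, -9.77, 89.5 ])]
[ 0.33  0.05 -1.02  0.15 -0.16  1.31]
```

```bash
python3 -m pendant '{"fingers":[1,1,1,-0.2,-0.2,-0.2,-0.2,-0.2,-0.2,-0.2,-0.2,-0.2,-0.2,-0.2,-0.2,-0.2],"linear":[[0,-0.01,-0.03],[0,-0.022,-0.06],[0,-0.036,-0.095],[0,-0.05,-0.13],[-0.002,-0.06,-0.15],[-0.003,-0.07,-0.16],[-0.004,-0.08,-0.165],[-0.005,-0.09,-0.165],[-0.006,-0.1,-0.165],[-0.007,-0.115,-0.165],[-0.008,-0.125,-0.165],[-0.009,-0.135,-0.165],[-0.009,-0.145,-0.165],[-0.0097,-0.15,-0.165],[-0.0097,-0.15,-0.165],[-0.0097,-0.15,-0.165]],"rot":[[0,0,0],[0,0,0],[0,0,0],[1.1,-1,9],[2.2,-2,18],[3.4,-2.9,27],[4.5,-3.9,36],[5.6,-4.9,45],[6.7,-5.9,54],[7.8,-6.8,63],[8.9,-7.8,72],[10,-8.8,81],[11.2,-9.8,89.5],[11.2,-9.8,89.5],[11.2,-9.8,89.5],[11.2,-9.8,89.5]]}'
python3 - <<'E'
from h import *
lid('side')
o=observe();print(o['joints'].round(2),o['ft_force'])
for b in(.06,.0): rel(*lidpose(1.004,b))
c=snap('side','s4.png',crop=(180,100,420,280),scale=3)
E
```

```text
time: 16.7
position: [0.5248, -0.0338, 0.2728]
tool_rot: [0.28, -0.101, 0.954, 0.029]
ft_force: [0.5, -0.4, 0.1]
grip_width: 0.0524
lid n 639 theta med 1.012 [0.997 1.053] maxr 0.18 y [-0.111  0.082]
[ 0.36 -0.21 -0.76  0.19 -0.46 -0.3 ] [-0.10755996 -0.61444855  0.53107982]
[array([-0.0013,  0.0001,  0.    ]), array([-3.9000e-01,  2.0000e-02, -1.7993e+02]), array([0.01, 0.25, 0.07])]
[array([-0.001 ,  0.0001,  0.06  ]), array([-3.9000e-01,  2.0000e-02, -1.7993e+02]), array([0.01, 0.25, 0.07])]
```

View pics/s4.png

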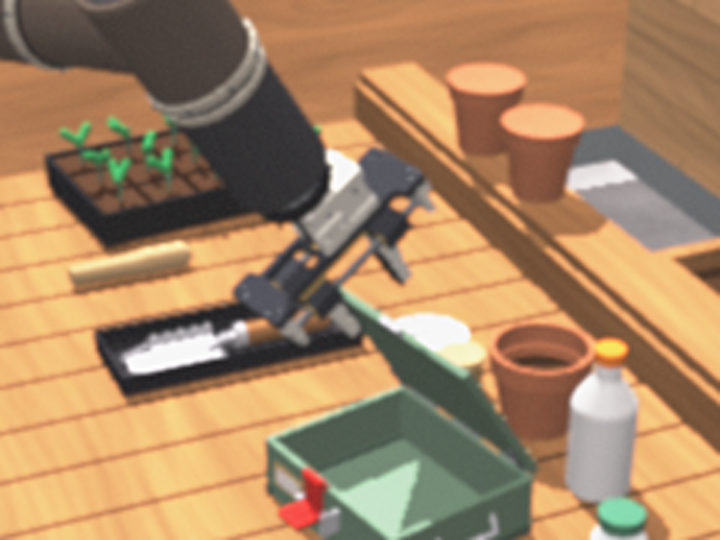

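The fingers straddle the lid edge line. Moving in and pinching.

```bash
python3 -m pendant '{"fingers":[-0.2,-0.2,-0.2,-0.2,-0.2,1,1,1,1,1,1,1,1,1],"linear":[[-0.001,0,0.015],[-0.001,0,0.035],[-0.001,0,0.052],[-0.001,0,0.058],[-0.001,0,0.058],[-0.001,0,0.058],[-0.001,0,0.058],[-0.001,0,0.058],[-0.001,0,0.058],[-0.001,0,0.058],[-0.001,0,0.058],[-0.001,0,0.058],[-0.001,0,0.058],[-0.001,0,0.058]],"rot":[[0,0,0],[0,0,0],[0,0,0],[0,0,0],[0,0,0],[0,0,0],[0,0,0],[0,0,0],[0,0,0],[0,0,0],[0,0,0],[0,0,0],[0,0,0],[0,0,0]]}'
python3 - <<'E'
from h import *
o=observe();print(o['joints'].round(2),o['ft_force'])
for th in(1.004,1.1,1.2,1.3,1.4,1.5,1.6,1.7,1.75,1.79): print(th);rel(*lidpose(th,.002))
E
```

```text
time: 18.55
position: [0.5565, -0.027, 0.2248]
tool_rot: [0.28, -0.1, 0.954, 0.03]
ft_force: [-1.0, 0.6, 1.7]
grip_width: 0.0098
[ 0.34 -0.09 -0.82  0.25 -0.29 -0.35] [-0.98473543  0.56190322  1.68042602]
1.004
[array([ 0.0003, -0.    ,  0.0001]), array([ 4.4e-01, -2.0e-02,  1.8e+02]), array([ 0.01,  0.28, -0.  ])]
1.1
[array([-0.0169, -0.    ,  0.0015]), array([ 9.0800e+00, -2.0000e-02,  1.7977e+02]), array([ 0.01,  5.78, -0.  ])]
1.2
[array([-0.0346, -0.    ,  0.0047]), array([-1.8050e+01,  2.0000e-02, -1.7909e+02]), array([1.000e-02, 1.151e+01, 0.000e+00])]
1.3
[array([-0.0519, -0.    ,  0.0096]), array([-2.6980e+01,  2.0000e-02, -1.7797e+02]), array([1.000e-02, 1.724e+01, 0.000e+00])]
1.4
[array([-0.0686, -0.    ,  0.0163]), array([-3.5840e+01,  2.0000e-02, -1.7639e+02]), array([1.000e-02, 2.297e+01, 0.000e+00])]
1.5
[array([-0.0846, -0.    ,  0.0246]), array([-4.4610e+01,  2.0000e-02, -1.7438e+02]), array([1.00e-02, 2.87e+01, 0.00e+00])]
1.6
[array([-0.0997, -0.    ,  0.0344]), array([-5.3270e+01,  2.0000e-02, -1.7193e+02]), array([1.000e-02, 3.443e+01, 0.000e+00])]
1.7
[array([-0.1137, -0.    ,  0.0457]), array([-6.1800e+01,  2.0000e-02, -1.6906e+02]), array([1.000e-02, 4.016e+01, 0.000e+00])]
1.75
[array([-0.1203, -0.    ,  0.0519]), array([-6.6000e+01,  2.0000e-02, -1.6746e+02]), array([1.000e-02, 4.302e+01, 0.000e+00])]
1.79
[array([-0.1253, -0.    ,  0.0571]), array([-6.9340e+01,  2.0000e-02, -1.6611e+02]), array([1.000e-02, 4.531e+01, 0.000e+00])]
```

```bash
python3 -m pendant '{"fingers":[1,1,1,1,1,1,1,1,1,1,1,1,1,1,1,1,1,1],"linear":[[-0.003,0,0.0002],[-0.008,0,0.0006],[-0.0169,0,0.0015],[-0.0258,0,0.003],[-0.0346,0,0.0047],[-0.0433,0,0.007],[-0.0519,0,0.0096],[-0.0603,0,0.0128],[-0.0686,0,0.0163],[-0.0767,0,0.0203],[-0.0846,0,0.0246],[-0.0922,0,0.0294],[-0.0997,0,0.0344],[-0.104,0,0.0377],[-0.1083,0,0.0411],[-0.1124,0,0.0446],[-0.115,0,0.047],[-0.115,0,0.047]],"rot":[[0,1.2,0],[0,2.9,0],[0,5.8,0],[0,8.65,0],[0,11.5,0],[0,14.4,0],[0,17.2,0],[0,20.1,0],[0,23,0],[0,25.8,0],[0,28.7,0],[0,31.6,0],[0,34.4,0],[0,36.1,0],[0,37.9,0],[0,39.6,0],[0,40.7,0],[0,40.7,0]]}'
python3 - <<'E'
from h import *
o=observe();print(o['joints'].round(2),o['ft_force'])
lid('side')
for th in(1.7,1.75,1.78,1.8,1.81): print(th);rel(*lidpose(th,.002))
E
```

```text
time: 20.8
position: [0.6775, -0.0003, 0.2485]
tool_rot: [-0.068, -0.105, 0.992, -0.007]
ft_force: [0.7, 4.4, 8.1]
grip_width: 0.0101
[ 0.28  0.44  0.14 -0.01 -1.41 -0.07] [0.68435009 4.44979064 8.09871599]
lid n 2127 theta med 1.728 [1.682 1.803] maxr 0.176 y [-0.106  0.101]
1.7
[array([ 0.0032, -0.0009,  0.0011]), array([ 6.0000e-01,  3.0000e-02, -1.7993e+02]), array([ 0.02, -0.38,  0.07])]
1.75
[array([-0.0058, -0.0009,  0.0015]), array([-3.9000e+00,  3.0000e-02, -1.7989e+02]), array([0.02, 2.48, 0.07])]
1.78
[array([-0.0112, -0.0009,  0.002 ]), array([-6.5900e+00,  3.0000e-02, -1.7981e+02]), array([0.02, 4.2 , 0.07])]
1.8
[array([-0.0147, -0.0009,  0.0024]), array([-8.3900e+00,  2.0000e-02, -1.7974e+02]), array([0.02, 5.35, 0.07])]
1.81
[array([-0.0165, -0.0009,  0.0026]), array([-9.2900e+00,  2.0000e-02, -1.7969e+02]), array([0.02, 5.92, 0.07])]
```

```bash
python3 -m pendant '{"fingers":[1,1,1,1,1,1,1,1,1,1,1,1],"linear":[[-0.0015,0,0.001],[-0.003,0,0.0012],[-0.0045,0,0.0014],[-0.006,0,0.0016],[-0.0075,0,0.0018],[-0.009,0,0.002],[-0.0105,0,0.0021],[-0.012,0,0.0022],[-0.0132,0,0.0023],[-0.0142,0,0.0024],[-0.015,0,0.0025],[-0.015,0,0.0025]],"rot":[[0,0.6,0],[0,1.1,0],[0,1.6,0],[0,2.1,0],[0,2.6,0],[0,3.1,0],[0,3.6,0],[0,4.1,0],[0,4.6,0],[0,5,0],[0,5.35,0],[0,5.35,0]]}'
python3 - <<'E'
from h import *
o=observe();print(o['joints'].round(2),o['ft_force'],o['wrist_torque'])
lid('side')
for th in(1.8,): print(th);rel(*lidpose(th,.002))
E
```

```text
time: 22.35
position: [0.6923, 0.0029, 0.2452]
tool_rot: [-0.112, -0.105, 0.988, -0.012]
ft_force: [3.7, 6.4, 12.3]
grip_width: 0.0096
[ 0.28  0.52  0.26 -0.01 -1.53 -0.06] [ 3.70468215  6.39231967 12.27594178] [ 2.10475212 -1.10405099 -0.24036183]
lid n 2236 theta med 1.813 [1.764 1.886] maxr 0.176 y [-0.106  0.103]
1.8
[array([ 0.0008, -0.001 ,  0.0012]), array([-3.1000e-01, -1.0000e-02, -1.7991e+02]), array([-0.01,  0.19,  0.09])]
```

```bash
python3 -m pendant '{"fingers":[1,1,0.2,0.2,0.2,0.2,0.2,0.2,0.2,0.2,0.2,0.2,0.2],"linear":[[0,0,0.001],[0,0,0.0015],[0,0,0.0015],[0,0,0.0015],[0,0,0.0015],[0,0,0.0015],[0,0,0.0015],[0,0,-0.01],[0,0,-0.03],[0,0,-0.06],[0,0,-0.09],[0,0,-0.11],[0,0,-0.11]],"rot":[[0,0,0],[0,0,0],[0,0,0],[0,0,0],[0,0,0],[0,0,0],[0,0,0],[0,0,0],[0,0,0],[0,0,0],[0,0,0],[0,0,0],[0,0,0]]}'
python3 - <<'E'
from h import *
o=observe();print(o['joints'].round(2),o['ft_force'])
c=snap('top'); lid(c=c); lid()
P=cloud(c);hsv=cv2.cvtColor(c['pixels'],cv2.COLOR_RGB2HSV);H,S=hsv[...,0].astype(int),hsv[...,1]
for n,lo,hi in(('blue',100,125),('red',-1,8)):
    m=(P[...,0]>.35)&(P[...,0]<.65)&(P[...,1]<-.18)&(P[...,1]>-.5)&(H>lo)&(H<hi)&(S>110)&(P[...,2]>.015)
    q=P[m][:,:2]; md=np.median(q,0); q=q[np.linalg.norm(q-md,axis=1)<.06]; print(n,len(q),q.mean(0).round(4),cv2.minAreaRect(q.astype(np.float32)))
E
```

```text
time: 24.02
position: [0.7156, 0.0067, 0.3522]
tool_rot: [-0.113, -0.104, 0.988, -0.012]
ft_force: [0.1, 0.1, 0.6]
grip_width: 0.035
[ 0.27  0.54  0.52 -0.01 -1.78 -0.07] [0.10610145 0.12853884 0.59798245]
lid n 1082 theta med 1.827 [1.801 1.888] maxr 0.182 y [-0.095  0.104]
lid n 2290 theta med 1.816 [1.768 1.888] maxr 0.177 y [-0.106  0.101]
blue 123 [ 0.4425 -0.2938] ((0.44302722811698914, -0.2943805158138275), (0.04816557839512825, 0.07003621757030487), 14.230284690856934)
red 163 [ 0.5057 -0.3976] ((0.5063873529434204, -0.40040332078933716), (0.07237822562456131, 0.04953465983271599), 85.48260498046875)
```

The lid rests on its stop. The red tin has been knocked to (0.506,-0.400). Blue comes first.

```bash
python3 - <<'E'
from h import *
d=lambda deg:(np.cos(np.radians(deg)),np.sin(np.radians(deg)),0)
rel((.443,-.2955,.30),d(14.2)); rel((.443,-.2955,.12),d(14.2))
E
```

```text
[array([ 0.3084, -0.2392,  0.1239]), array([-20.61,  -0.44, 176.62]), array([  0.29, -13.31,  -2.19])]
[array([ 0.2669, -0.2393,  0.299 ]), array([-20.61,  -0.44, 176.62]), array([  0.29, -13.31,  -2.19])]
```

```bash
python3 -m pendant '{"fingers":[-1,-1,-1,-1,-1,-1,-1,-1,-1,-1,-1,-1,-1,-1,-1,-1],"linear":[[0.025,-0.02,0.01],[0.062,-0.048,0.025],[0.1,-0.078,0.04],[0.14,-0.109,0.056],[0.18,-0.14,0.072],[0.22,-0.171,0.088],[0.26,-0.202,0.104],[0.29,-0.225,0.117],[0.3084,-0.2392,0.124],[0.3,-0.2392,0.16],[0.29,-0.2392,0.2],[0.28,-0.2392,0.24],[0.274,-0.2392,0.27],[0.269,-0.2392,0.291],[0.267,-0.2392,0.299],[0.267,-0.2392,0.299]],"rot":[[0,0,0],[0,-1,0],[0,-3,0],[0,-5,0],[0,-7,0],[0,-9,0],[0.1,-11,-1],[0.3,-13.3,-2.2],[0.3,-13.3,-2.2],[0.3,-13.3,-2.2],[0.3,-13.3,-2.2],[0.3,-13.3,-2.2],[0.3,-13.3,-2.2],[0.3,-13.3,-2.2],[0.3,-13.3,-2.2],[0.3,-13.3,-2.2]]}'
python3 - <<'E'
from h import *
o=observe();print(o['joints'].round(2),o['ft_force'])
c=snap('wrist')
P=cloud(c);hsv=cv2.cvtColor(c['pixels'],cv2.COLOR_RGB2HSV);H,S=hsv[...,0].astype(int),hsv[...,1]
m=(H>100)&(H<125)&(S>110)&(P[...,2]>.0)&(P[...,2]<.05); q=P[m]; print(len(q),q.mean(0).round(4),cv2.minAreaRect(q[:,:2].astype(np.float32)))
d=lambda deg:(np.cos(np.radians(deg)),np.sin(np.radians(deg)),0)
rel((.443,-.2955,.031),d(14.2))
E
```

```text
time: 26.12
position: [0.4426, -0.2955, 0.12]
tool_rot: [-0.001, -0.124, 0.992, -0.0]
ft_force: [-1.0, 0.5, 0.9]
grip_width: 0.0876
[-0.22  0.25 -0.47  0.   -0.86  0.47] [-1.04916207  0.48476548  0.8893096 ]
4272 [ 0.4431 -0.2987  0.0319] ((0.4393147826194763, -0.28890159726142883), (0.05248996615409851, 0.08151401579380035), 15.753028869628906)
[array([0.0001, 0.0003, 0.0897]), array([ 1.0000e-02, -8.0000e-02, -1.7997e+02]), array([-0.05, -0.01,  0.03])]
```

```bash
python3 -m pendant '{"fingers":[-1,-1,-1,-1,-1,1,1,1,1,1,1,1,1,1,1,1,1],"linear":[[0,0,0.03],[0,0,0.06],[0,0,0.08],[0,0,0.089],[0,0,0.089],[0,0,0.089],[0,0,0.089],[0,0,0.089],[0,0,0.089],[0,0,0.089],[0,0,0.089],[0,0,0.089],[0,0,0.089],[0,0,0.08],[0,0,0.05],[0,0,0.01],[0,0,-0.03]],"rot":[[0,0,0],[0,0,0],[0,0,0],[0,0,0],[0,0,0],[0,0,0],[0,0,0],[0,0,0],[0,0,0],[0,0,0],[0,0,0],[0,0,0],[0,0,0],[0,0,0],[0,0,0],[0,0,0],[0,0,0]]}'
python3 - <<'E'
from h import *
rel(bx(-.01,-.043,.15),ey); rel(bx(-.01,-.043,.034),ey);print(observe()['joints'].round(2))
E
```

```text
time: 28.3
position: [0.4427, -0.2955, 0.1516]
tool_rot: [-0.0, -0.124, 0.992, -0.0]
ft_force: [0.6, -0.8, -0.8]
grip_width: 0.0501
[array([-0.1678,  0.1897,  0.0014]), array([-4.000e-02, -2.000e-02,  9.221e+01]), array([ 2.000e-02, -4.000e-02, -8.779e+01])]
[array([-0.1679,  0.1897,  0.1174]), array([-4.000e-02, -2.000e-02,  9.221e+01]), array([ 2.000e-02, -4.000e-02, -8.779e+01])]
[-0.22  0.21 -0.43  0.   -0.93  0.47]
```

```bash
python3 -m pendant '{"fingers":[1,1,1,1,1,1,1,1,1,1,1,1,1,1,1,1,1],"linear":[[-0.01,0.01,0],[-0.025,0.028,0],[-0.043,0.048,0],[-0.06,0.068,0],[-0.078,0.088,0],[-0.096,0.108,0],[-0.114,0.128,0],[-0.13,0.147,0],[-0.145,0.164,0],[-0.158,0.178,0],[-0.165,0.186,0],[-0.168,0.19,0.001],[-0.168,0.19,0.001],[-0.168,0.19,0.025],[-0.168,0.19,0.05],[-0.168,0.19,0.07],[-0.168,0.19,0.085]],"rot":[[0,0,-4],[0,0,-11],[0,0,-19],[0,0,-27],[0,0,-35],[0,0,-43],[0,0,-51],[0,0,-59],[0,0,-67],[0,0,-75],[0,0,-82],[0,0,-87.8],[0,0,-87.8],[0,0,-87.8],[0,0,-87.8],[0,0,-87.8],[0,0,-87.8]]}'
python3 - <<'E'
from h import *
print(observe()['ft_force'],observe()['joints'].round(2)); rel(bx(-.01,-.043,.034),ey)
c=snap('side','s5.png',crop=(240,160,400,280),scale=5)
E
```

```text
time: 30.42
position: [0.5588, -0.0705, 0.0643]
tool_rot: [0.001, 0.776, -0.63, -0.0]
ft_force: [0.2, -0.2, 0.2]
grip_width: 0.0498
[ 0.16801656 -0.22635471  0.15833448] [ 0.22  0.36 -0.46  0.   -0.75  1.56]
[array([-0.0001,  0.    ,  0.0303]), array([-5.0000e-02, -8.0000e-02,  1.7988e+02]), array([ 0.05, -0.03, -0.12])]
```

View pics/s5.png

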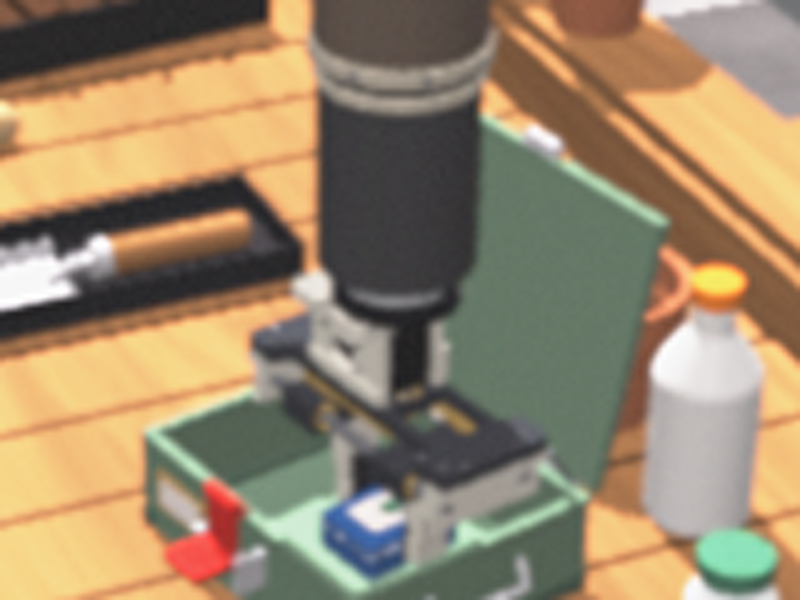

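The blue tin is inside the box between the fingers, and the lid is on its stop. Lowering it onto the floor and releasing.

```bash
python3 -m pendant '{"fingers":[1,1,1,1,1,1,1,-0.4,-0.4,-0.4,-0.4,-0.4,-0.4,-0.4,-0.4,-0.4,-0.4],"linear":[[0,0,0.01],[0,0,0.018],[0,0,0.024],[0,0,0.027],[0,0,0.029],[0,0,0.03],[0,0,0.03],[0,0,0.03],[0,0,0.03],[0,0,0.03],[0,0,0.03],[0,0,0.015],[0,0,-0.01],[0,0,-0.05],[0,0,-0.09],[0,0,-0.12],[0,0,-0.12]],"rot":[[0,0,0],[0,0,0],[0,0,0],[0,0,0],[0,0,0],[0,0,0],[0,0,0],[0,0,0],[0,0,0],[0,0,0],[0,0,0],[0,0,0],[0,0,0],[0,0,0],[0,0,0],[0,0,0],[0,0,0]]}'
python3 - <<'E'
from h import *
o=observe();print(o['joints'].round(2),o['ft_force'])
c=snap('top'); P=cloud(c);hsv=cv2.cvtColor(c['pixels'],cv2.COLOR_RGB2HSV);H,S=hsv[...,0].astype(int),hsv[...,1]
m=(P[...,0]>.35)&(P[...,0]<.65)&(P[...,1]<-.18)&(P[...,1]>-.5)&(H<8)&(S>110)&(P[...,2]>.015)
q=P[m][:,:2]; print('red',len(q),cv2.minAreaRect(q.astype(np.float32)))
d=lambda deg:(np.cos(np.radians(deg)),np.sin(np.radians(deg)),0)
rel((.506,-.400,.12),d(-4.5))
E
```

```text
time: 32.6
position: [0.5608, -0.07, 0.1891]
tool_rot: [-0.002, 0.777, -0.629, 0.002]
ft_force: [-0.2, 0.4, -0.4]
grip_width: 0.0613
[ 0.22  0.22 -0.32  0.   -1.03  1.56] [-0.17213755  0.36908257 -0.36639433]
red 168 ((0.5057229995727539, -0.40027526021003723), (0.07079867273569107, 0.05000412091612816), 84.85098266601562)
[array([0.3115, 0.1215, 0.067 ]), array([ -0.14,  -0.15, -73.48]), array([ -0.16,   0.15, 106.52])]
```

```bash
python3 -m pendant '{"fingers":[-1,-1,-1,-1,-1,-1,-1,-1,-1,-1,-1,-1,-1,-1,-1,-1],"linear":[[0.01,0.005,-0.01],[0.03,0.012,-0.01],[0.055,0.021,-0.01],[0.08,0.031,-0.01],[0.11,0.043,-0.01],[0.14,0.055,-0.01],[0.17,0.066,-0.01],[0.2,0.078,0],[0.23,0.09,0.01],[0.26,0.101,0.02],[0.285,0.111,0.035],[0.3,0.117,0.05],[0.31,0.121,0.06],[0.3112,0.1212,0.067],[0.3112,0.1212,0.067],[0.3112,0.1212,0.067]],"rot":[[0,0,4],[0,0,12],[0,0,21],[0,0,30],[0,0,39],[0,0,48],[0,0,57],[0,0,66],[0,0,75],[0,0,84],[0,0,92],[0,0,100],[-0.1,0.1,106.3],[-0.1,0.1,106.3],[-0.1,0.1,106.3],[-0.1,0.1,106.3]]}'
python3 - <<'E'
from h import *
o=observe();print(o['joints'].round(2),o['ft_force'])
c=snap('wrist','w5.png')
P=cloud(c);hsv=cv2.cvtColor(c['pixels'],cv2.COLOR_RGB2HSV);H,S=hsv[...,0].astype(int),hsv[...,1]
m=(H<8)&(S>130)&(P[...,2]>.015)&(P[...,2]<.04)&(abs(P[...,0]-.506)<.06)&(abs(P[...,1]+.4)<.06); q=P[m]; print(len(q),q.mean(0).round(4),q.min(0).round(3),q.max(0).round(3),cv2.minAreaRect(q[:,:2].astype(np.float32)))
d=lambda deg:(np.cos(np.radians(deg)),np.sin(np.radians(deg)),0)
rel((.506,-.400,.031),d(-5))
E
```

```text
time: 34.65
position: [0.5057, -0.3994, 0.1187]
tool_rot: [-0.001, 0.036, 0.999, -0.001]
ft_force: [-0.3, 0.6, 0.1]
grip_width: 0.0881
[-0.37  0.41 -0.22  0.   -0.94  0.29] [-0.27865368  0.56761372  0.09808125]
4109 [ 0.5039 -0.4042  0.0326] [ 0.477 -0.437  0.015] [ 0.531 -0.365  0.036] ((0.5038763284683228, -0.4004806578159332), (0.06907004863023758, 0.05016421154141426), 85.06004333496094)
[array([-0.0003, -0.0004,  0.0879]), array([ 1.3000e-01, -1.1000e-01, -1.7919e+02]), array([-0.07, -0.08,  0.81])]
```

```bash
python3 -m pendant '{"fingers":[-1,-1,-1,-1,-1,1,1,1,1,1,1,1,1,1,1,1,1],"linear":[[0.001,0,0.03],[0.001,0,0.06],[0.001,0,0.08],[0.001,0,0.088],[0.001,0,0.088],[0.001,0,0.088],[0.001,0,0.088],[0.001,0,0.088],[0.001,0,0.088],[0.001,0,0.088],[0.001,0,0.088],[0.001,0,0.088],[0.001,0,0.088],[0.001,0,0.08],[0.001,0,0.05],[0.001,0,0.01],[0.001,0,-0.03]],"rot":[[0,0,0.8],[0,0,0.8],[0,0,0.8],[0,0,0.8],[0,0,0.8],[0,0,0.8],[0,0,0.8],[0,0,0.8],[0,0,0.8],[0,0,0.8],[0,0,0.8],[0,0,0.8],[0,0,0.8],[0,0,0.8],[0,0,0.8],[0,0,0.8],[0,0,0.8]]}'
python3 - <<'E'
from h import *
c=snap('top','t6.png',crop=(280,200,460,320),scale=4)
rel(bx(-.01,.043,.15),ey); rel(bx(-.01,.043,.034),ey);print(observe()['joints'].round(2))
E
```

```text
time: 36.83
position: [0.5042, -0.3995, 0.1495]
tool_rot: [-0.001, 0.044, 0.999, -0.0]
ft_force: [1.8, -0.0, -0.2]
grip_width: 0.0496
[array([0.0022, 0.4163, 0.0039]), array([-7.000e-02,  3.900e-01,  7.298e+01]), array([-4.2000e-01, -8.0000e-02, -1.0702e+02])]
[array([0.0027, 0.4169, 0.1199]), array([-7.000e-02,  3.900e-01,  7.298e+01]), array([-4.2000e-01, -8.0000e-02, -1.0702e+02])]
[-0.37  0.38 -0.18  0.   -1.01  0.28]
```

View pics/t6.png

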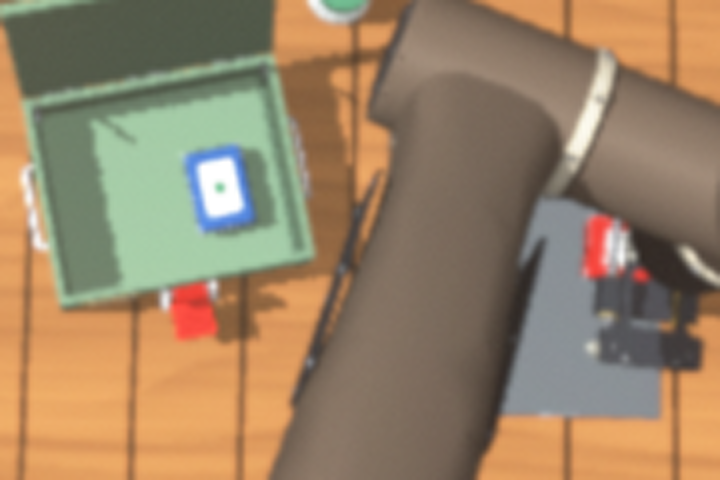

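Blue lies flat in the right half of the box, and red is in the jaws. Carrying red to the left half.

```bash
python3 -m pendant '{"fingers":[1,1,1,1,1,1,1,1,1,1,1,1,1,1,1,1,1,1,1],"linear":[[0,0.015,0],[0,0.04,0],[0,0.07,0],[0,0.105,0],[0,0.14,0],[0,0.175,0],[0,0.21,0],[0,0.245,0],[0,0.28,0],[0,0.315,0],[0,0.345,0],[0.001,0.375,0.002],[0.002,0.4,0.004],[0.0022,0.416,0.004],[0.0022,0.4163,0.004],[0.0023,0.4165,0.025],[0.0025,0.4166,0.05],[0.0026,0.4168,0.075],[0.0027,0.4169,0.09]],"rot":[[0,0,-4],[0,0,-11],[0,0,-19],[0,0,-28],[0,0,-37],[0,0,-46],[0,0,-55],[0,0,-64],[0,0,-73],[0,0,-82],[-0.3,0,-90],[-0.4,0,-97],[-0.4,0,-103],[-0.4,0,-107],[-0.4,0,-107],[-0.4,0,-107],[-0.4,0,-107],[-0.4,0,-107],[-0.4,0,-107]]}'
python3 - <<'E'
from h import *
print(observe()['ft_force'],observe()['joints'].round(2)); rel(bx(-.01,.043,.034),ey)
c=snap('side','s6.png',crop=(240,160,400,280),scale=5)
E
```

```text
time: 39.25
position: [0.538, 0.015, 0.0568]
tool_rot: [0.001, 0.776, -0.631, -0.004]
ft_force: [-0.1, 0.4, -1.6]
grip_width: 0.0496
[-0.12438926  0.4349572  -1.58243608] [ 0.39  0.34 -0.51 -0.01 -0.73  1.4 ]
[array([ 0.0019, -0.0028,  0.0228]), array([  0.39,  -0.66, 179.81]), array([ 0.42,  0.25, -0.19])]
```

View pics/s6.png

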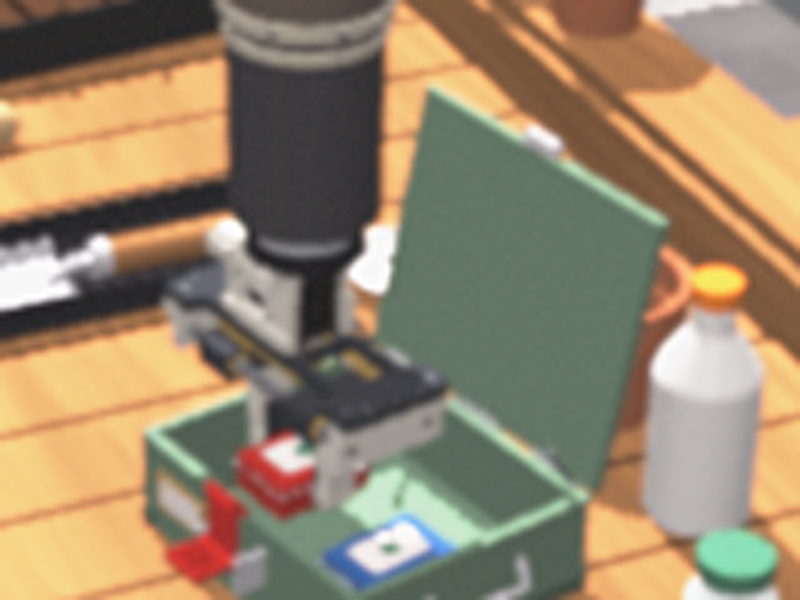

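```bash
python3 -m pendant '{"fingers":[1,1,1,1,1,1,-0.4,-0.4,-0.4,-0.4,-0.4,-0.4,-0.4,-0.4,-0.4,-0.4,-0.4],"linear":[[0.001,-0.001,0.008],[0.001,-0.002,0.014],[0.001,-0.002,0.018],[0.001,-0.002,0.021],[0.001,-0.002,0.0225],[0.001,-0.002,0.0225],[0.001,-0.002,0.0225],[0.001,-0.002,0.0225],[0.001,-0.002,0.0225],[0.001,-0.002,0.0225],[0.001,-0.002,0.01],[0.001,-0.002,-0.02],[0.001,-0.002,-0.06],[0.001,-0.002,-0.1],[0.001,-0.002,-0.14],[0.001,-0.002,-0.18],[0.001,-0.002,-0.2]],"rot":[[0,0,0],[0,0,0],[0,0,0],[0,0,0],[0,0,0],[0,0,0],[0,0,0],[0,0,0],[0,0,0],[0,0,0],[0,0,0],[0,0,0],[0,0,0],[0,0,0],[0,0,0],[0,0,0],[0,0,0]]}'
python3 - <<'E'
from h import *
o=observe();print(o['joints'].round(2),o['ft_force'],o['position'])
lid()
rel(*lidpose(1.8,.11));rel(*lidpose(1.8,.05));rel(*lidpose(1.8,.002))
E
```

```text
time: 41.42
position: [0.5426, 0.0145, 0.2616]
tool_rot: [-0.001, 0.777, -0.63, -0.002]
ft_force: [-0.3, 0.4, 0.1]
grip_width: 0.0614
[ 0.38  0.13 -0.25 -0.01 -1.19  1.4 ] [-0.33075909  0.36713747  0.12909176] [0.5426295  0.01451526 0.26155851]
lid n 2244 theta med 1.816 [1.769 1.893] maxr 0.178 y [-0.105  0.1  ]
[array([ 0.0428, -0.1667, -0.0859]), array([-10.55, -10.15, -89.59]), array([-10.14,  10.55,  89.54])]
[array([ 0.043 , -0.153 , -0.0275]), array([-10.55, -10.15, -89.59]), array([-10.14,  10.55,  89.54])]
[array([ 0.0433, -0.1421,  0.0193]), array([-10.55, -10.15, -89.59]), array([-10.14,  10.55,  89.54])]
```

```bash
python3 -m pendant '{"fingers":[-0.2,-0.2,-0.2,-0.2,-0.2,-0.2,-0.2,-0.2,-0.2,-0.2,-0.2,-0.2,-0.2,-0.2,-0.2],"linear":[[0,0,-0.03],[0,0,-0.07],[0.005,-0.01,-0.1],[0.01,-0.03,-0.1],[0.015,-0.05,-0.1],[0.02,-0.07,-0.1],[0.025,-0.09,-0.1],[0.03,-0.11,-0.1],[0.035,-0.13,-0.1],[0.04,-0.145,-0.095],[0.042,-0.158,-0.09],[0.0428,-0.1667,-0.086],[0.0428,-0.1667,-0.086],[0.0428,-0.1667,-0.086],[0.0428,-0.1667,-0.086]],"rot":[[0,0,0],[-0.5,0.5,5],[-1.5,1.6,13],[-2.5,2.6,22],[-3.5,3.7,31],[-4.5,4.7,40],[-5.6,5.8,49],[-6.6,6.9,58],[-7.6,7.9,67],[-8.6,9,76],[-9.6,10,84],[-10.1,10.5,89.5],[-10.1,10.5,89.5],[-10.1,10.5,89.5],[-10.1,10.5,89.5]]}'
python3 - <<'E'
from h import *
o=observe();print(o['joints'].round(2),o['ft_force'])
rel(*lidpose(1.8,.11));rel(*lidpose(1.8,.002))
E
```

```text
time: 43.35
position: [0.7142, 0.0068, 0.3437]
tool_rot: [-0.116, -0.105, 0.988, -0.012]
ft_force: [0.7, 0.2, -0.9]
grip_width: 0.0525
[ 0.27  0.54  0.5  -0.02 -1.76 -0.06] [ 0.73768316  0.19768096 -0.90562938]
[array([ 0.0002, -0.0003, -0.0057]), array([   0.4,    0. , -179.9]), array([ 0.  , -0.26,  0.1 ])]
[array([-0.0003, -0.0003,  0.1023]), array([   0.4,    0. , -179.9]), array([ 0.  , -0.26,  0.1 ])]
```

```bash
python3 -m pendant '{"fingers":[-0.2,-0.2,-0.2,-0.2,-0.2,1,1,1,1,1,1,1,1,1],"linear":[[0,0,0.03],[0,0,0.06],[0,0,0.085],[0,0,0.1],[0,0,0.102],[0,0,0.102],[0,0,0.102],[0,0,0.102],[0,0,0.102],[0,0,0.102],[0,0,0.102],[0,0,0.102],[0,0,0.102],[0,0,0.102]],"rot":[[0,-0.2,0],[0,-0.2,0],[0,-0.2,0],[0,-0.2,0],[0,-0.2,0],[0,-0.2,0],[0,-0.2,0],[0,-0.2,0],[0,-0.2,0],[0,-0.2,0],[0,-0.2,0],[0,-0.2,0],[0,-0.2,0],[0,-0.2,0]]}'
python3 - <<'E'
from h import *
o=observe();print(o['joints'].round(2),o['ft_force'])
for th in(1.8,1.7,1.6,1.5,1.4,1.3,1.2,1.1,1.0): print(th,end='');rel(*lidpose(th,.002))
E
```

```text
time: 45.1
position: [0.6916, 0.0019, 0.2436]
tool_rot: [-0.115, -0.104, 0.988, -0.012]
ft_force: [2.5, 0.2, -1.5]
grip_width: 0.01
[ 0.28  0.53  0.26 -0.02 -1.53 -0.06] [ 2.51963736  0.20406818 -1.47247336]
1.8[array([ 0.0003, -0.0001, -0.0005]), array([ 1.4000e-01,  2.0000e-02, -1.7998e+02]), array([ 0.01, -0.09,  0.02])]
1.7[array([ 0.0183, -0.0001, -0.0001]), array([ 9.1400e+00,  2.0000e-02, -1.7975e+02]), array([ 0.01, -5.82,  0.02])]
1.6[array([ 0.0362, -0.0001,  0.0022]), array([ 1.8110e+01,  2.0000e-02, -1.7907e+02]), array([ 1.000e-02, -1.155e+01,  2.000e-02])]
1.5[array([ 0.0537, -0.0001,  0.0061]), array([ 2.7040e+01,  2.0000e-02, -1.7794e+02]), array([ 1.000e-02, -1.728e+01,  2.000e-02])]
1.4[array([ 0.0708, -0.0001,  0.0119]), array([ 3.5900e+01,  2.0000e-02, -1.7637e+02]), array([ 1.000e-02, -2.301e+01,  2.000e-02])]
1.3[array([ 0.0872, -0.0001,  0.0193]), array([ 4.4670e+01,  2.0000e-02, -1.7435e+02]), array([ 1.000e-02, -2.874e+01,  2.000e-02])]
1.2[array([ 1.028e-01, -1.000e-04,  2.830e-02]), array([ 5.333e+01,  2.000e-02, -1.719e+02]), array([ 2.000e-02, -3.447e+01,  2.000e-02])]
1.1[array([ 1.174e-01, -1.000e-04,  3.880e-02]), array([ 6.1850e+01,  3.0000e-02, -1.6902e+02]), array([ 2.00e-02, -4.02e+01,  2.00e-02])]
1.0[array([ 1.309e-01, -1.000e-04,  5.070e-02]), array([ 7.0220e+01,  3.0000e-02, -1.6572e+02]), array([ 2.000e-02, -4.593e+01,  1.000e-02])]
```

```bash
python3 -m pendant '{"fingers":[1,1,1,1,1,1,1,1,1,1,1,1,1,1,1,1,1,1,1,1],"linear":[[0.004,0,-0.0003],[0.0093,0,-0.0003],[0.0183,0,-0.0001],[0.0273,0,0.0009],[0.0362,0,0.0022],[0.045,0,0.004],[0.0537,0,0.0061],[0.0623,0,0.0088],[0.0708,0,0.0119],[0.0791,0,0.0154],[0.0872,0,0.0193],[0.0951,0,0.0236],[0.1028,0,0.0283],[0.1102,0,0.0334],[0.1174,0,0.0388],[0.1215,0,0.0421],[0.1243,0,0.0446],[0.1283,0,0.0483],[0.1309,0,0.0507],[0.1309,0,0.0507]],"rot":[[0,-1.2,0],[0,-2.96,0],[0,-5.82,0],[0,-8.7,0],[0,-11.55,0],[0,-14.4,0],[0,-17.28,0],[0,-20.1,0],[0,-23,0],[0,-25.9,0],[0,-28.7,0],[0,-31.6,0],[0,-34.5,0],[0,-37.3,0],[0,-40.2,0],[0,-41.9,0],[0,-43,0],[0,-44.8,0],[0,-45.9,0],[0,-45.9,0]]}'
python3 - <<'E'
from h import *
o=observe();print(o['joints'].round(2),o['ft_force'])
lid(); rel(*lidpose(1.0,.002))
E
```

```text
time: 47.6
position: [0.5529, -0.0284, 0.2207]
tool_rot: [0.277, -0.1, 0.955, 0.029]
ft_force: [24.4, -6.2, -26.6]
grip_width: 0.0104
[ 0.34 -0.09 -0.82  0.25 -0.29 -0.35] [ 24.44067968  -6.19748256 -26.58330544]
lid n 470 theta med 0.991 [0.976 1.034] maxr 0.179 y [-0.111  0.071]
[array([-0.0039,  0.0006, -0.0014]), array([-6.0000e-01,  5.0000e-02,  1.7995e+02]), array([-0.03, -0.38, -0.05])]
```

```bash
python3 -m pendant '{"fingers":[1,1,1,1],"linear":[[-0.001,0,0.001],[-0.002,0,0.002],[-0.003,0,0.0025],[-0.003,0,0.0025]],"rot":[[0,0,0],[0,0,0],[0,0,0],[0,0,0]]}'
```

```text
time: 48.15
position: [0.5579, -0.0274, 0.2234]
tool_rot: [0.279, -0.1, 0.955, 0.029]
ft_force: [0.4, -5.8, 1.1]
grip_width: 0.01
```

```bash
python3 -m pendant '{"fingers":[-0.2,-0.2,-0.2,-0.2,-0.2,-0.2,-0.2,-0.2,-0.2],"linear":[[0,0,0],[0,0,0],[0,0,0],[0,0,0],[0,0,-0.01],[0,0,-0.03],[0,0,-0.05],[0,0,-0.065],[0,0,-0.065]],"rot":[[0,0,0],[0,0,0],[0,0,0],[0,0,0],[0,0,0],[0,0,0],[0,0,0],[0,0,0],[0,0,0]]}'
python3 - <<'E'
from h import *
o=observe();print(o['joints'].round(2),o['ft_force'])
lid(); rel(bx(.03,0,.32),ey)
E
```

```text
time: 49.28
position: [0.5249, -0.0334, 0.2803]
tool_rot: [0.281, -0.1, 0.954, 0.03]
ft_force: [1.0, 0.1, -0.3]
grip_width: 0.0527
[ 0.36 -0.22 -0.75  0.18 -0.48 -0.29] [ 1.00249278  0.07252502 -0.26871271]
lid n 640 theta med 1.012 [0.997 1.056] maxr 0.182 y [-0.11   0.083]
[array([-0.0771, -0.0002,  0.0012]), array([25.69, 25.61, 87.33]), array([-25.61,  25.69, -87.31])]
```

```bash
python3 -m pendant '{"fingers":[1,1,1,1,1,1,1,1,1,1,1,1,1],"linear":[[-0.01,0,-0.01],[-0.02,0,-0.02],[-0.03,0,-0.02],[-0.04,0,-0.02],[-0.05,0,-0.02],[-0.06,0,-0.015],[-0.07,0,-0.01],[-0.077,0,0],[-0.077,0,0.001],[-0.077,0,0.001],[-0.077,0,0.001],[-0.077,0,0.001],[-0.077,0,0.001]],"rot":[[-2.6,2.6,-8.7],[-5.1,5.1,-17.4],[-7.7,7.7,-26],[-10.2,10.2,-35],[-12.8,12.8,-43.6],[-15.4,15.4,-52.4],[-18,18,-61],[-20.5,20.5,-69.8],[-23,23,-78.6],[-25.6,25.7,-87.3],[-25.6,25.7,-87.3],[-25.6,25.7,-87.3],[-25.6,25.7,-87.3]]}'
cat >> h.py <<'E'
def presspose(th,r=.165,gap=0.):
    x=.089-r*np.cos(th)+(.010+gap)*np.sin(th)+.0095; z=.070+r*np.sin(th)+(.010+gap)*np.cos(th)+.019
    return bx(x,0,z)
E
python3 - <<'E'
from h import *
o=observe();print(o['joints'].round(2),o['ft_force'],o['grip_width'])
lid()
for th,g in((1.0,.02),(1.0,0),(.9,0),(.8,0),(.7,0),(.6,0),(.5,0)):print(th,end='');rel(presspose(th,gap=g),ey)
E
```

```text
time: 50.95
position: [0.5887, -0.0202, 0.3192]
tool_rot: [0.0, 0.776, -0.63, -0.0]
ft_force: [-0.5, -0.6, 0.6]
grip_width: 0.0004
[ 0.3   0.18 -0.07  0.   -1.33  1.48] [-0.47239599 -0.60366695  0.60452582] 0.00037062227458866304
lid n 673 theta med 1.012 [0.997 1.057] maxr 0.18 y [-0.11   0.099]
1.0[array([-0.0002, -0.005 ,  0.0753]), array([-2.0000e-02, -8.0000e-02,  1.7988e+02]), array([ 0.05, -0.01, -0.12])]
1.0[array([-0.0002,  0.0118,  0.0861]), array([-2.0000e-02, -8.0000e-02,  1.7988e+02]), array([ 0.05, -0.01, -0.12])]
0.9[array([-0.0001,  0.0258,  0.0949]), array([-2.0000e-02, -8.0000e-02,  1.7988e+02]), array([ 0.05, -0.01, -0.12])]
0.8[array([-1.000e-04,  3.890e-02,  1.051e-01]), array([-2.0000e-02, -8.0000e-02,  1.7988e+02]), array([ 0.05, -0.01, -0.12])]
0.7[array([-1.000e-04,  5.080e-02,  1.165e-01]), array([-2.0000e-02, -8.0000e-02,  1.7988e+02]), array([ 0.05, -0.01, -0.12])]
0.6[array([-1.00e-04,  6.16e-02,  1.29e-01]), array([-2.0000e-02, -8.0000e-02,  1.7988e+02]), array([ 0.05, -0.01, -0.12])]
0.5[array([-1.000e-04,  7.100e-02,  1.425e-01]), array([-2.0000e-02, -8.0000e-02,  1.7988e+02]), array([ 0.05, -0.01, -0.12])]
```

```bash
python3 -m pendant '{"fingers":[1,1,1,1,1,1,1,1,1,1,1,1,1,1,1,1,1,1,1],"linear":[[0,-0.004,0.025],[0,-0.005,0.055],[0,-0.005,0.0753],[0,0.002,0.08],[0,0.007,0.083],[0,0.0118,0.0861],[0,0.015,0.088],[0,0.0185,0.0902],[0,0.022,0.0925],[0,0.0258,0.0949],[0,0.029,0.0973],[0,0.0325,0.0998],[0,0.0389,0.1051],[0,0.045,0.1106],[0,0.0508,0.1165],[0,0.0563,0.1226],[0,0.0616,0.129],[0,0.0664,0.1357],[0,0.071,0.1425]],"rot":[[0,0,0],[0,0,0],[0,0,0],[0,0,0],[0,0,0],[0,0,0],[0,0,0],[0,0,0],[0,0,0],[0,0,0],[0,0,0],[0,0,0],[0,0,0],[0,0,0],[0,0,0],[0,0,0],[0,0,0],[0,0,0],[0,0,0]]}'
python3 - <<'E'
from h import *
o=observe();print(o['joints'].round(2),o['ft_force'],o['position'])
c=snap('side','s7.png',crop=(240,160,400,280),scale=5); lid(c=c)
for th in(.5,.4,.3,.2,.1,.05,0,-.01):print(th,end='');rel(presspose(th),ey)
E
```

```text
time: 53.38
position: [0.5189, -0.0349, 0.1764]
tool_rot: [0.001, 0.777, -0.629, -0.0]
ft_force: [1.6, -1.1, 1.0]
grip_width: 0.001
[ 0.31  0.16 -0.42  0.   -0.98  1.47] [ 1.64899269 -1.05547805  1.03696549] [ 0.5189411  -0.03491448  0.17636213]
lid n 836 theta med 0.581 [0.521 0.739] maxr 0.18 y [-0.111  0.101]
0.5[array([ 0.0002, -0.0011, -0.0015]), array([-2.0000e-02, -2.8000e-01,  1.7996e+02]), array([ 0.18, -0.02, -0.04])]
0.4[array([0.0002, 0.0069, 0.013 ]), array([-2.0000e-02, -2.8000e-01,  1.7996e+02]), array([ 0.18, -0.02, -0.04])]
0.3[array([0.0002, 0.0135, 0.0282]), array([-2.0000e-02, -2.8000e-01,  1.7996e+02]), array([ 0.18, -0.02, -0.04])]
0.2[array([0.0002, 0.0185, 0.0439]), array([-2.0000e-02, -2.8000e-01,  1.7996e+02]), array([ 0.18, -0.02, -0.04])]
0.1[array([0.0002, 0.0219, 0.0601]), array([-2.0000e-02, -2.8000e-01,  1.7996e+02]), array([ 0.18, -0.02, -0.04])]
0.05[array([0.0002, 0.023 , 0.0683]), array([-2.0000e-02, -2.8000e-01,  1.7996e+02]), array([ 0.18, -0.02, -0.04])]
0[array([0.0002, 0.0237, 0.0765]), array([-2.0000e-02, -2.8000e-01,  1.7996e+02]), array([ 0.18, -0.02, -0.04])]
-0.01[array([0.0002, 0.0237, 0.0782]), array([-2.0000e-02, -2.8000e-01,  1.7996e+02]), array([ 0.18, -0.02, -0.04])]
```

View pics/s7.png

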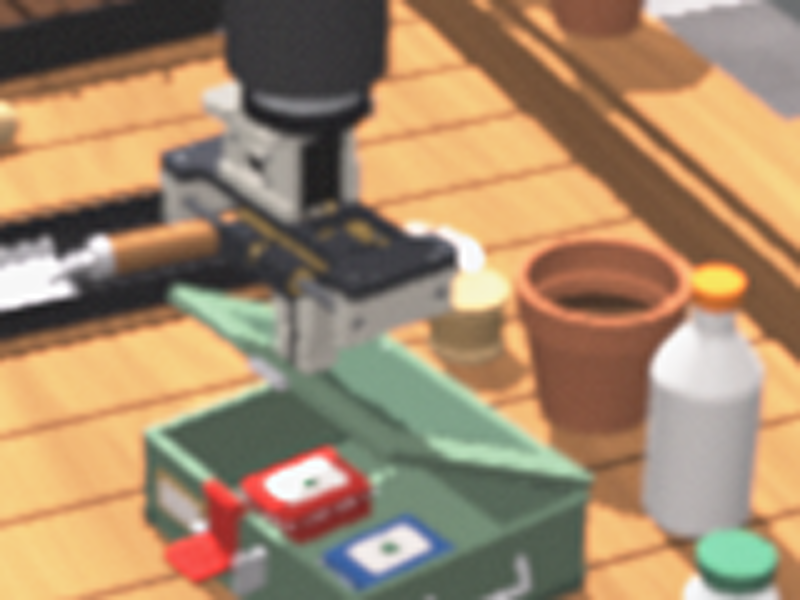

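Both tins lie flat inside, and the fingers hold the lid at about 0.5. Continuing slowly down to the latch.

```bash
python3 -m pendant '{"fingers":[1,1,1,1,1,1,1,1,1,1,1,1,1,1,1,1,1,1,1],"linear":[[0,0.003,0.006],[0,0.0069,0.013],[0,0.0103,0.0205],[0,0.0135,0.0282],[0,0.016,0.036],[0,0.0185,0.0439],[0,0.0197,0.049],[0,0.0208,0.0545],[0,0.0219,0.06],[0,0.0225,0.064],[0,0.023,0.068],[0,0.0232,0.071],[0,0.0234,0.0735],[0,0.0236,0.0755],[0,0.0237,0.077],[0,0.0237,0.078],[0,0.0237,0.079],[0,0.0237,0.08],[0,0.0237,0.08]],"rot":[[0,0,0],[0,0,0],[0,0,0],[0,0,0],[0,0,0],[0,0,0],[0,0,0],[0,0,0],[0,0,0],[0,0,0],[0,0,0],[0,0,0],[0,0,0],[0,0,0],[0,0,0],[0,0,0],[0,0,0],[0,0,0],[0,0,0]]}'
python3 - <<'E'
from h import *
o=observe();print(o['ft_force'],o['position'])
E
```

```text
time: 55.8
position: [0.4959, -0.0398, 0.0989]
tool_rot: [0.001, 0.777, -0.629, 0.0]
ft_force: [-11.7, 1.5, 28.3]
grip_width: 0.0002
[-11.66983507   1.4827571   28.28926376] [ 0.49593152 -0.03983022  0.09887992]
```

```bash
python3 -m pendant '{"fingers":[1,1,1,1,1,1,1,1,1,1],"linear":[[0,0,-0.002],[0,0,-0.005],[0,0,-0.01],[0,0,-0.03],[0,0,-0.06],[0,0,-0.1],[0,0,-0.14],[0,0,-0.18],[0,0,-0.2],[0,0,-0.2]],"rot":[[0,0,0],[0,0,0],[0,0,0],[0,0,0],[0,0,0],[0,0,0],[0,0,0],[0,0,0],[0,0,0],[0,0,0]]}'
python3 - <<'E'
from h import *
o=observe();print(o['ft_force'],o['position'])
c=snap('side','s8.png',crop=(200,150,400,300),scale=4)
for p in((320,250),(300,245),(330,262)): print((pt(c,*p)).round(4),c['pixels'][p[1],p[0]])
E
```

```text
time: 57.05
position: [0.497, -0.0394, 0.2984]
tool_rot: [-0.001, 0.777, -0.629, 0.001]
ft_force: [-0.5, 0.0, -0.9]
grip_width: 0.0005
[-0.54313562  0.02478092 -0.90414881] [ 0.49701823 -0.03942562  0.29843105]
[ 0.5792 -0.0407  0.0818] [137 170 145]
[0.533  0.0052 0.0843] [137 171 145]
[ 0.5801 -0.1082  0.0806] [191 225 195]
```

View pics/s8.png

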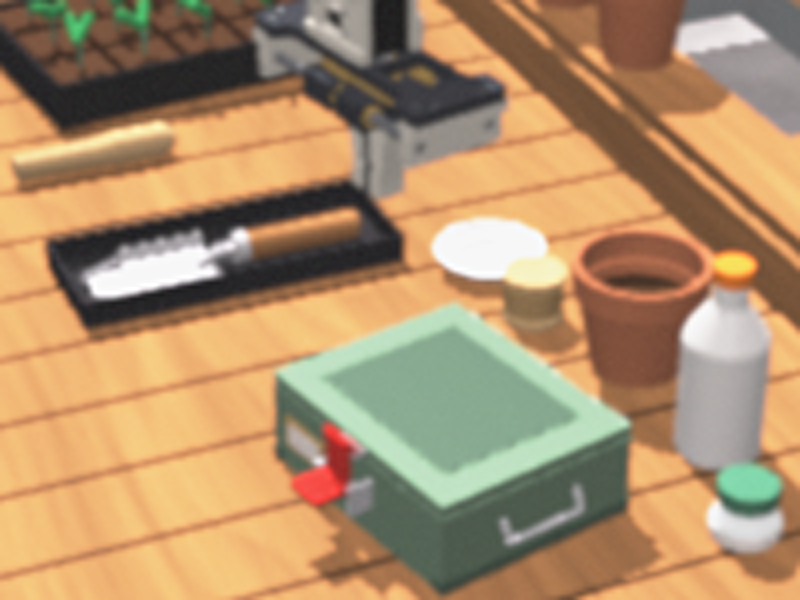

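The lid stays down with no finger on it, level at about z 80 mm. The catch has sprung back, the trowel is in the tray and the bystanders haven't moved. Handing in.

```bash
python3 -c "
from workcell import finish_job
print(finish_job())"
```

```text
the job is handed in; nothing more can be done
None
```

The job is done and handed in after about 57 s of robot time. The trowel lies flat in the tray, both tins are inside the box, and the lid is latched shut.

- **Trowel:** my first grasp closed on nothing because the fingers are slow. The second attempt held it and laid it flat in the tray.
- **Lid opening:** I pressed the catch and the lid popped up and settled at about 1.0. I pinched its front edge and eased it back slowly onto the stop, where it measured about 1.8.
- **Tins:** only the blue and red tins were there. The red one had been knocked about 55 mm aside, so I found it again before grasping it. Both lay flat in the box before I shut it.
- **Shutting:** I brought the lid forward by its edge, then pressed it down with the fingers closed until it shut.

**Last checks:** with the robot clear, the side view shows the lid staying down and level. Its top measured 81 to 84 mm against the nominal 80 mm, which is about the camera error. The catch was back at rest, and the things around the box and tray stood where they were; I did not measure their positions.

Two force readings came out high:
- **Lid back at 1.0:** the wrist force reached about 36 N because I pulled slightly off the lid's arc. I eased it off before letting go.
- **Latching:** the final press peaked at about 30 N.

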